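Wipe the chips off a bread box lid, half by half

TASK

Push the bread box lid up square against the middle of the low stop strip, then with the scraper block held down on the lid wipe the chips off the half next to the stop, over the strip into the chip tray behind it. Turn the lid half round so that its other edge sits square against the stop, centred again, and wipe the other half clean with the scraper in the same way. Leave every chip in the chip tray (pick up any that went astray), the turned lid lying square against the stop and the scraper standing upright in its tool tray; leave the other things on the bench alone.

Things in the scene. Friction and masses are not known exactly. Their poses are not given: they have to be found in the camera images.
- bench_stop: Fixed plywood bed 230 (x) x 250 (y) x 18 mm high with a beech stop strip all along its -y edge, 12 mm high above the bed, 20 mm wide. Origin: centre of the underside, on the bench; x along the strip, +y away from it. The strip's face that the lid meets is at y = -105 mm, its outer face at -125 mm, its top 30 mm above the bench. A lid that is home has its centre at y = +5 mm.
- chip_tray: Fixed open sheet metal chip tray right behind the stop strip, 270 (x) x 150 (y) mm outside; floor 4 mm thick; wall 24 mm high on its +y side towards the strip, 54 mm on the other three sides, walls 3 mm thick. Origin at the centre of its underside, axes like the bench stop's.
- tool_tray: Fixed shallow wooden tool tray, 180 (x) x 100 (y) x 16 mm, walls 6 mm, floor 6 mm thick; the scraper stands in it. Origin at the centre of the underside.
- lid: Loose wooden bread box lid: plate 220 x 220 x 18 mm, 0.45 kg, with a grip bar across the middle of its top, 150 mm long (lid's x), 22 mm wide, 28 mm high, parting it into two halves. Origin: centre of the underside. Starts on the bed, -y edge towards the strip but 25 to 43 mm short of it and askew. On the bed its upper face is 36 mm above the bench, 6 mm above the strip.
- lid_edge_1 (a point): Middle of the lid's -y edge, at half thickness, 110 mm from its centre: the edge that faces the stop at the start.
- lid_edge_2 (a point): Middle of the lid's +y edge, at half thickness, 110 mm from its centre: the edge that must be against the stop at the end.
- scraper: Loose scraper block, 0.22 kg: a body 110 mm long (its x) x 28 mm thick (its y) x 40 mm high with a rubber foot, and on it an upright grip 64 mm long x 24 mm thick, from 40 to 78 mm above the foot. Origin at the centre of the underside of the foot; z up. Stands upright in the tool tray at the start. Take the grip from above across its 24 mm.
- chip_1: Loose split wood chip, 60 mm long (its x) x 24 mm wide (its y) x 11 mm thick, 12 g; origin at the centre of its underside. One of up to six; may be absent (None). Starts lying on the half of the lid next to the stop, roughly along the grip bar, some 80 mm from it. Can be picked up with the fingers across its width or length.
- chip_2: Loose split wood chip, 60 mm long (its x) x 24 mm wide (its y) x 11 mm thick, 12 g; origin at the centre of its underside. One of up to six; may be absent (None). Starts lying on the half of the lid next to the stop, roughly along the grip bar, some 80 mm from it. Can be picked up with the fingers across its width or length.
- chip_3: Loose split wood chip, 60 mm long (its x) x 24 mm wide (its y) x 11 mm thick, 12 g; origin at the centre of its underside. One of up to six; may be absent (None). Starts lying on the half of the lid next to the stop, roughly along the grip bar, some 80 mm from it. Can be picked up with the fingers across its width or length.
- chip_4: Loose split wood chip, 60 mm long (its x) x 24 mm wide (its y) x 11 mm thick, 12 g; origin at the centre of its underside. One of up to six; may be absent (None). Starts lying on the half of the lid away from the stop, roughly along the grip bar, some 80 mm from it. Can be picked up with the fingers across its width or length.
- chip_5: Loose split wood chip, 60 mm long (its x) x 24 mm wide (its y) x 11 mm thick, 12 g; origin at the centre of its underside. One of up to six; may be absent (None). Starts lying on the half of the lid away from the stop, roughly along the grip bar, some 80 mm from it. Can be picked up with the fingers across its width or length.
- chip_6: Loose split wood chip, 60 mm long (its x) x 24 mm wide (its y) x 11 mm thick, 12 g; origin at the centre of its underside. One of up to six; may be absent (None). Starts lying on the half of the lid away from the stop, roughly along the grip bar, some 80 mm from it. Can be picked up with the fingers across its width or length.
- brush_pot: Black painter's pot with brushes, 104 mm across, 235 mm high with the brushes; bystander, origin at the centre of its underside.
- paint_jar: Small paint jar, 48 mm across, 62 mm high; bystander, origin at the centre of its underside.
- paddle_board: Painted paddle-shaped cutting board lying flat, 130 mm wide, 298 mm long with its handle along its +y, 14 mm thick; bystander, origin under the centre of its blade.
- tile: White primed sample tile lying flat, 90 x 110 x 8 mm; bystander, origin at the centre of its underside.

How it is judged:
By the outcome, as a careful person would: the job done as asked, in the order asked, and still so for the second after the job is handed in, with the robot touching nothing.
Of chip_1, chip_2, chip_3 only 2 to 3 are there at a start; the rules pass over those that are not, and their reading is None.
Of chip_4, chip_5, chip_6 only 2 to 3 are there at a start; the rules pass over those that are not, and their reading is None.
At some moment in a run one of lid, chip_1, chip_2, chip_3, chip_4, chip_5, chip_6 may be knocked a few centimetres aside while the robot is not near it.
Once in a run the grip may slacken for a moment while it holds something.
It also fails if it takes over 210 s, if anything falls off the work surface, if the arm or the gripper's body presses on something with over 40 N, if the wrist force passes 120 N, or if a joint passes its speed limit or range.

ROBOT

A 6-joint arm with a two-finger parallel gripper is mounted at the origin on the work surface. World frame = base frame: x ahead of the robot, y to its left, z up, the work surface at z = 0. Lengths are in mm, angles in degrees, forces in N, time in s.
With the tool pointing down it reaches from about 350 to 850 mm from the base axis. Payload 8.1 kg.
Tool frame: the origin (TCP) lies at the very end of the fingers, on their centre line; the grasp point (between the pads) lies 19 mm behind it; z points along the fingers, y is the line along which they close (so a half turn about z gives the same grasp; the last joint's range is limited). The gripper opens to 85 mm and grips with 20 to 120 N. Pads are 22 mm wide; open, the fingers measure 114 mm over their backs; the gripper's body (76 mm by 85 mm) begins 54 mm behind the grasp point. The pads swing forward as they close: fully open they stand 13 mm farther back than shut.
Start: joints at [60.997, 7.471, 85.268, -0, 87.261, -4.893], TCP at [245.074, 547.671, 231.292] pointing down, gripper open.
Joint ranges: [-169.43, 169.43], [-51.17, 129.36], [1.28, 143.12], [-76.62, 256.62], [0, 156.53], [-152.29, 152.29]. Speed limits (degrees/s): [136.94, 136.94, 159.86, 180, 180, 180].

INTERFACE

Orientations are given as [roll, pitch, yaw] about the fixed x, y, z axes, in that order (R = Rz(yaw) Ry(pitch) Rx(roll)).
In Python, from bench import sense, eyes, job, models gives the robot as it stands. The module is installed in compiled form; this text tells all that it offers.
- The arm moves only by the tool apply_moves, never from a script. Its argument "rows" is a list of rows, each a list of 6 numbers: the shift along the tool's x, y, z in mm, then the turn, a rotation vector about the tool's x, y, z in rad. In form: [[dx, dy, dz, rx, ry, rz], ...]. A call has exactly 5 rows; each row shifts and turns the commanded pose from where the row before left it, along the tool's axes as they then stand; what a row does not reach is not made up. A row lasts 1/8 s, in which the tool goes at most 62.5 mm and 10.7 degrees, less where a joint would pass 70% of its speed; a pose out of reach is approached as far as the arm can. A call is refused whole if a number of a shift passes 62.5 or a number of a turn 0.188, either way. A call with a gripper value outside its range is refused whole. "fingers" is the finger opening in mm, from 0 to 85.4, set as the call begins (left out, the last holds). The fingers move at their own pace and stop on an object; "grip_force" is the grip in N (left out, the last holds). Time passes only in rows, so rows that do not move let the fingers close, or fill a call up. It gives the time, the measured TCP pose, the force, the opening and the grip force at its end, in the units of the state.
- sense(): the state, without advancing time (a new reading comes with each control period).
- eyes.snapshot(name): name is "scene" or "side" or "wrist"; returns (picture, depth): 400x640x3 uint8, red, green, blue; 400x640 float32, mm along the optical axis (not along the pixel's ray), 0 where there is no reading.
- eyes.get_calibration(name): a dict with "intrinsics" (3x3 intrinsics, pixels), "R" (3x3) and "t" (3): a world point X has camera coordinates R X + t; the wrist camera has in their place "mount" (4x4, takes a point from camera to tool coordinates, whose origin is the TCP and whose axes are the flange's). Camera axes: x right, y down, z forward; pixel columns grow to the right and rows downward; lengths in mm; the calibration is good to about 2 mm. The wrist camera is an equidistant fisheye: a pixel r from the principal point sees the ray r / f radians off the axis. A picture is of the moment at which its call begins: read the wrist's pose just before it. get_calibration takes no time and is no camera call.
- job.hand_in(): hands the job in; it is judged then, once.
Trained networks look in the newest picture that a camera, given by its name, has taken for a name from the list of things; names that differ only in an ending like _2 or _b are one class to them, and where a whole thing is asked for, a point or a joint stands for the part that bears it (a point fixed in the world has none). Each returns a list of dicts, best first, with "confidence" (0 to 1); they miss things now and then, are a little off and sometimes report something else, mostly with a low value. They report only what shows in the picture. A call takes as long as a camera call.
- models.boxes_of(name, camera): "xyz" ([x, y, z] in mm, in world coordinates, good to about 4 mm: the middle of the surface that is visible of it).
- models.cut_out(name, camera): "pixels" (400x640 bool, what is visible of it).
- models.place_of(name, camera): "xyz" ([x, y, z] in mm, in world coordinates, good to about 4 mm: a listed point, or the origin of a listed thing).
The state is a dict: "time": time; "joint_pos": joint angles; "qd": joint speeds; "joint_efforts": joint torques, N m; "tool_pos": TCP position; "tcp_rot": TCP orientation; "ft_force": force on the tool from outside, world axes, zero at the start; "wrist_torque": the same for the moment, N m; "finger_gap": finger opening in mm; "grip_force": force on a finger pad.
Only numpy, scipy, OpenCV 4.12 (cv2) and the standard library are available. Lean on these libraries where they do the work, as an engineer would, in place of code of your own. Each camera call takes 0.05 s, during which the arm holds its last target. There are 200 camera calls.

## Working session

There is one attempt and no reset: what is moved stays moved. The work goes in short steps, Python scripts to look and compute and a tool call to move; the robot and the scene stay as the last step left them, time stands still between calls to the robot, and variables do not carry over. Pictures are saved under pics/ and viewed, at most 14 in all, crops included, and the job is handed in when it is done.

Besides the shell and the picture viewer there is one more tool, called as name(argument=value, ...) on one line, values as JSON. apply_moves: Moves the arm, as the interface text tells. Its arguments: {"type":"object","properties":{"rows":{"type":"array"},"fingers":{"type":"number"},"grip_force":{"type":"number"}},"required":["rows"]}

```bash
mkdir -p pics
cat > h.py <<'E'
import numpy as np, cv2
from bench import sense, eyes, job, models
from scipy.spatial.transform import Rotation as Ro
def snap(n,f=None):
    p,d=eyes.snapshot(n)
    if f: cv2.imwrite('pics/'+f,p[:,:,::-1])
    return p,d
def cloud(n,d):
    c=eyes.get_calibration(n);K=np.array(c['intrinsics']);v,u=np.mgrid[0:400,0:640]
    P=np.stack([(u-K[0,2])/K[0,0]*d,(v-K[1,2])/K[1,1]*d,d],-1)
    return (P-np.array(c['t']))@np.array(c['R'])
def st():
    s=sense();print(round(s['time'],2),np.round(s['tool_pos'],1),np.round(s['tcp_rot'],2),'F',np.round(s['ft_force'],1),'gap',s['finger_gap'],s['grip_force'],'q',np.round(s['joint_pos'],1))
    return s
def fits(n,name,k=6,minc=0.3):
    for r in models.place_of(name,n)[:k]:
        if r['confidence']>minc: print(n,name,np.round(r['xyz'],1),round(r['confidence'],2))
E
python3 - <<'E'
from h import *
s=st()
for n in ['scene','side']:
    snap(n,n+'0.png')
    for m in ['bench_stop','chip_tray','tool_tray','lid','lid_edge_1','lid_edge_2','scraper','chip_1']: fits(n,m)
E
```

```text
0.0 [244.8 547.2 230.2] [-1.7989e+02 -1.0000e-02  1.5589e+02] F [-0.1  0.3 -0.8] gap 85.60560776783656 0.0 q [61.   7.5 85.3 -0.  87.3 -4.9]
scene bench_stop [ 539.3 -262.9   -1.6] 0.59
scene bench_stop [764.  154.8   3.4] 0.51
scene bench_stop [ 637.9 -113.4   40. ] 0.31
scene chip_tray [ 538.9 -259.3   -2. ] 0.96
scene tool_tray [507.5 336.    2.6] 0.63
scene lid [577.5 -21.6  14.2] 0.65
scene lid_edge_1 [ 565.6 -130.8   27.6] 0.86
scene lid_edge_1 [591.   85.3  24.8] 0.81
scene lid_edge_2 [ 565.6 -130.8   27.6] 0.86
scene lid_edge_2 [591.   85.3  24.8] 0.81
scene scraper [491.1 320.3   6.8] 0.87
scene chip_1 [ 639.9 -115.2   38.6] 0.64
scene chip_1 [660.1  49.8  35.7] 0.63
scene chip_1 [ 568.1 -110.7   36. ] 0.53
scene chip_1 [521.3  61.9  36.7] 0.52
scene chip_1 [499.2 -91.1  34.2] 0.48
scene chip_1 [590.2  60.   36.9] 0.45
side chip_tray [ 539.  -263.1   -1.1] 0.62
side tool_tray [5.019e+02 3.327e+02 1.000e-01] 0.8
side lid [581.5 -25.7  22. ] 0.73
side lid_edge_1 [ 567.9 -136.5   26.2] 0.83
side lid_edge_1 [590.9  78.5  30.7] 0.81
side lid_edge_1 [ 538.5 -261.5   -0.8] 0.7
side lid_edge_1 [ 7.628e+02  1.568e+02 -5.000e-01] 0.57
side lid_edge_2 [ 567.9 -136.5   26.2] 0.83
side lid_edge_2 [590.9  78.5  30.7] 0.81
side lid_edge_2 [ 538.5 -261.5   -0.8] 0.7
side lid_edge_2 [ 7.628e+02  1.568e+02 -5.000e-01] 0.57
side scraper [491.4 321.4   5. ] 0.74
side chip_1 [520.6  58.5  39.7] 0.76
side chip_1 [592.2  56.6  38.4] 0.72
side chip_1 [656.9  43.   31.6] 0.7
side chip_1 [ 496.9 -100.4   34.4] 0.64
side chip_1 [ 565.4 -107.8   37.7] 0.61
side chip_1 [ 637.  -112.5   33.3] 0.49
```

View pics/scene0.png

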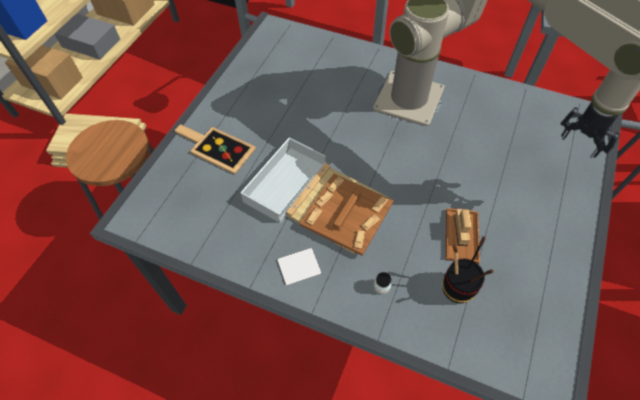

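View pics/side0.png

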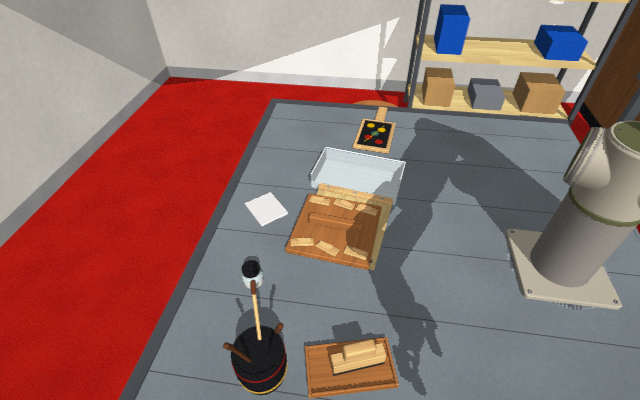

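The scene view shows the lid with six chips (≈340,215 px), the strip and tray to its lower left (≈285,180) and the scraper in its tray (≈463,228) next to the pot. The side view agrees. Next I'll fit the orientations.

```bash
cat >> h.py <<'E'
def rect(P): 
    r=cv2.minAreaRect(P[:,:2].astype(np.float32)); return np.round(r[0],1),np.round(r[1],1),round(r[2],1)
def box(Q,lo,hi): return Q[np.all((Q>lo)&(Q<hi),1)]
E
python3 - <<'E'
from h import *
C={}
for n in ['scene','side']:
    _,d=snap(n); C[n]=cloud(n,d)[d>0]
for n in C:
    Q=C[n]
    print(n)
    print('plate pts',rect(box(Q,[420,-135,33],[720,110,39])))
    print('lidbar top',rect(box(Q,[480,-70,60],[680,30,68])))
    print('strip+plate strip',rect(box(Q,[400,-190,27],[720,-120,33])))
    print('traywalls',rect(box(Q,[380,-360,48],[720,-160,58])))
    print('tooltray',rect(box(Q,[380,220,12],[620,460,19])))
    print('grip top',rect(box(Q,[380,220,73],[620,460,83])), 'body', rect(box(Q,[440,270,30],[560,380,43])))
    b=box(Q,[380,200,50],[650,480,250]);print('tall',np.round(b.min(0)),np.round(b.max(0)))
m=models.cut_out('bench_stop','side'); print([(r['confidence'],r['pixels'].sum()) for r in m[:3]])
E
```

```text
scene
plate pts (array([581.8, -24.4]), array([220.3, 223.3]), 83.8)
lidbar top (array([583.4, -24.9]), array([ 23.1, 152.2]), 83.8)
strip+plate strip (array([ 547.2, -155.2]), array([ 68.9, 267.3]), 89.7)
traywalls (array([ 537.5, -265.7]), array([150.9, 275.4]), 80.9)
tooltray (array([507.6, 332.6]), array([181.5, 100.9]), 15.1)
grip top (array([493.1, 322.8]), array([65.4, 24.8]), 19.2) body (array([495. , 322.6]), array([110.3,  26.2]), 22.0)
tall [455. 293.  50.] [650. 400. 226.]
side
plate pts (array([579.4, -22.4]), array([222.2, 219.7]), 83.6)
lidbar top (array([579.2, -23. ]), array([ 22.7, 148.7]), 83.2)
strip+plate strip (array([ 534.3, -159.9]), array([ 53.7, 240.1]), 88.2)
traywalls (array([ 536.1, -264.7]), array([151.5, 272.7]), 80.3)
tooltray (array([506. , 334.3]), array([179.7, 101. ]), 15.0)
grip top (array([490.8, 326. ]), array([64.3, 24. ]), 20.4) body (array([491.7, 328.9]), array([106.5,  22.5]), 21.2)
tall [459. 306.  50.] [650. 408. 224.]
[(0.88, np.int64(1234)), (0.26, np.int64(854))]
```

```bash
cat >> h.py <<'E'
def plan(*wps):
    """wps: (x,y,z,yaw,ncalls) tool-down waypoints; prints the rows for each"""
    s=sense();p=np.array(s['tool_pos']);y=s['tcp_rot'][2]
    for (X,Y,Z,W,n) in wps:
        N=5*n;t=np.array([X,Y,Z]);dw=(W-y+180)%360-180 if abs(W-y)>190 else W-y
        dp=(t-p)/N;print('->',X,Y,Z,W,'calls',n)
        last=None
        for i in range(N):
            a=np.radians(y+dw*i/N);c,s_=np.cos(a),np.sin(a)
            r=[float(round(v,1)) for v in (c*dp[0]+s_*dp[1],s_*dp[0]-c*dp[1],-dp[2])]+[0,0,float(round(-np.radians(dw/N),4))]
            if abs(dw)>1e-6 or i==0: print('  ',r)
        p=t;y=W
# bench frame
BY=np.radians(80.6);ey=np.array([np.cos(BY),np.sin(BY)]);ex=np.array([ey[1],-ey[0]])
E
python3 - <<'E'
from h import *
plan((581,-24,260,173.5,3))
E
```

```text
-> 581 -24 260 173.5 calls 3
   [-36.0, -25.6, -1.9, 0, 0, -0.0205]
   [-35.5, -26.4, -1.9, 0, 0, -0.0205]
   [-34.9, -27.1, -1.9, 0, 0, -0.0205]
   [-34.4, -27.8, -1.9, 0, 0, -0.0205]
   [-33.8, -28.5, -1.9, 0, 0, -0.0205]
   [-33.2, -29.2, -1.9, 0, 0, -0.0205]
   [-32.6, -29.9, -1.9, 0, 0, -0.0205]
   [-32.0, -30.5, -1.9, 0, 0, -0.0205]
   [-31.3, -31.2, -1.9, 0, 0, -0.0205]
   [-30.7, -31.8, -1.9, 0, 0, -0.0205]
   [-30.0, -32.4, -1.9, 0, 0, -0.0205]
   [-29.4, -33.0, -1.9, 0, 0, -0.0205]
   [-28.7, -33.6, -1.9, 0, 0, -0.0205]
   [-28.0, -34.2, -1.9, 0, 0, -0.0205]
   [-27.3, -34.8, -1.9, 0, 0, -0.0205]
```

apply_moves(rows=[[-36, -25.6, -2, 0, 0, -0.0205], [-35.5, -26.4, -2, 0, 0, -0.0205], [-35, -27, -2, 0, 0, -0.0205], [-34.4, -27.8, -2, 0, 0, -0.0205], [-33.8, -28.5, -2, 0, 0, -0.0205]], fingers=70)

```text
time: 1.68
tool_pos: [357.8, 355.9, 241.5]
tcp_rot: [180.0, 0.0, 161.8]
ft_force: [0.3, -0.0, -0.2]
finger_gap: 70.2
grip_force: 0.0
```

apply_moves(rows=[[-33.2, -29.2, -2, 0, 0, -0.0205], [-32.6, -30, -2, 0, 0, -0.0205], [-32, -30.5, -2, 0, 0, -0.0205], [-31.3, -31.2, -2, 0, 0, -0.0205], [-30.7, -31.8, -2, 0, 0, -0.0205]])

```text
time: 2.3
tool_pos: [469.8, 165.2, 251.6]
tcp_rot: [180.0, 0.0, 167.7]
ft_force: [-0.8, 0.9, -0.3]
finger_gap: 69.8
grip_force: 0.0
```

apply_moves(rows=[[-30, -32.4, -2, 0, 0, -0.0205], [-29.4, -33, -2, 0, 0, -0.0205], [-28.7, -33.6, -2, 0, 0, -0.0205], [-28, -34.2, -2, 0, 0, -0.0205], [-27.3, -34.8, -2, 0, 0, -0.0205]])

```text
time: 2.92
tool_pos: [581.8, -25.3, 261.5]
tcp_rot: [180.0, 0.0, 173.5]
ft_force: [1.5, 0.2, 0.6]
finger_gap: 70.0
grip_force: 0.0
```

```bash
cat >> h.py <<'E'
def wcloud(f=None):
    s=sense();p,d=snap('wrist',f)
    c=eyes.get_calibration('wrist');K=np.array(c['intrinsics']);M=np.array(c['mount'])
    v,u=np.mgrid[0:400,0:640];a=(u-K[0,2])/K[0,0];b=(v-K[1,2])/K[1,1];r=np.hypot(a,b)+1e-9
    k=np.tan(np.minimum(r,1.4))/r
    P=np.stack([a*k*d,b*k*d,d],-1)@M[:3,:3].T+M[:3,3]
    P=P@Ro.from_euler('xyz',s['tcp_rot'],degrees=True).as_matrix().T+s['tool_pos']
    return p,P,(d>0)&(r<1.4)
E
python3 - <<'E'
from h import *
st()
p,P,m=wcloud('w1.png')
np.save('w1.npy',P);Q=P[m]
print('bar',rect(box(Q,[480,-70,60],[680,30,68])))
print('plate',rect(box(Q,[420,-135,33.5],[720,110,38.5])))
for h in [(27,33),(15,21)]:
  b=box(Q,[400,-220,h[0]],[740,120,h[1]]);print(h,len(b),rect(b))
for n in ['chip_1','lid','bench_stop']: fits('wrist',n,8)
E
```

```text
2.92 [581.8 -25.3 261.5] [1.7999e+02 2.0000e-02 1.7354e+02] F [1.5 0.2 0.6] gap 70.04100388845693 0.0 q [ -7.5   4.1  85.7   0.   90.1 -91.1]
bar (array([579.5, -25.3]), array([ 22.5, 149.1]), 83.6)
plate (array([579.7, -25.7]), array([220.2, 220.4]), 83.5)
(27, 33) 2592 (array([526.7, -91. ]), array([268.2, 301.4]), 9.0)
(15, 21) 5842 (array([546.4, -69.4]), array([300. , 271.3]), 90.0)
wrist chip_1 [ 635.7 -111.8   38.6] 0.87
wrist chip_1 [ 568.5 -109.8   34.9] 0.78
wrist chip_1 [499.3 -98.3  37.5] 0.71
wrist chip_1 [593.4  54.7  35.3] 0.7
wrist chip_1 [521.   58.1  39.4] 0.69
wrist chip_1 [661.8  45.   33.4] 0.6
wrist lid [583.3 -22.8  17.8] 0.94
```

View pics/w1.png

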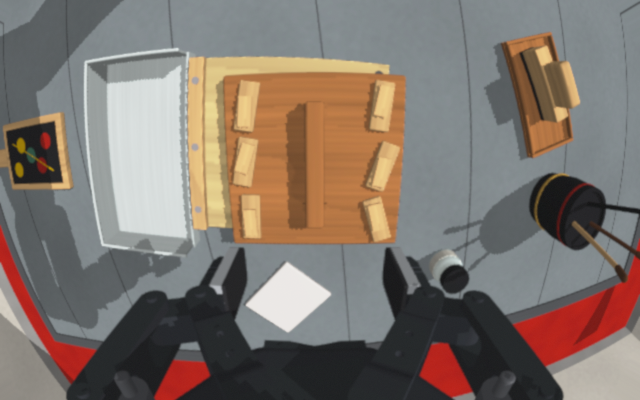

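The wrist view shows the lid at (315,160) px, the strip at x≈197, the tray to the left, three chips on each half, and the jar at (447,270). Next I'll refine the strip pose.

Run:
```python
from h import *
Q=np.load('w1.npy').reshape(-1,3)
o=np.array([537,-265])
def fr(Q): return np.c_[(Q[:,:2]-o)@ex,(Q[:,:2]-o)@ey,Q[:,2]]
B=fr(Q)
# strip top band: z 27..33, tray y 70..115
b=B[(B[:,2]>28)&(B[:,2]<32)&(B[:,1]>65)&(B[:,1]<110)&(abs(B[:,0])<130)]
print('strip',len(b),rect(b)); 
for lo in range(-110,110,40):
    c=b[(b[:,0]>lo)&(b[:,0]<lo+40)]; print(lo,np.percentile(c[:,1],[1,50,99]).round(1))
print('x ends',np.percentile(b[:,0],[0.5,99.5]).round(1))
b=B[(B[:,2]>16)&(B[:,2]<20)&(B[:,1]>90)&(B[:,1]<330)&(abs(B[:,0])<135)];print('bed',rect(b))
t=B[(B[:,2]>48)&(B[:,2]<57)&(abs(B[:,1])<85)&(abs(B[:,0])<145)];print('tray',rect(t),np.percentile(t[:,0],[.5,99.5]),np.percentile(t[:,1],[.5,99.5]))
```

```text
strip 2441 (array([-11.5,  89.6]), array([ 21.3, 230. ]), 89.6)
-110 [ 80.6  90.5 100.5]
-70 [80.4 90.6 99.8]
-30 [79.6 90.  99.9]
10 [79.5 89.9 99.4]
50 [79.4 90.  99.4]
90 [79.  88.6 98.5]
x ends [-125.   102.2]
bed (array([-10.7, 213.4]), array([230.5, 230.9]), 89.6)
tray (array([-0.2,  0.1]), array([150.9, 273.1]), 89.5) [-136.30187253  135.02883126] [-74.65873351  74.9207121 ]
```

apply_moves(rows=[[0.5, -0.1, 40, 0, 0, 0], [0.5, -0.1, 40, 0, 0, 0], [0.5, -0.1, 40, 0, 0, 0], [0.5, -0.1, 40, 0, 0, 0], [0.2, 0, 30, 0, 0, 0]], fingers=56)

```text
time: 3.75
tool_pos: [577.7, -22.7, 69.5]
tcp_rot: [180.0, -0.1, 173.6]
ft_force: [-0.4, -0.3, -0.2]
finger_gap: 55.9
grip_force: 0.0
```

apply_moves(rows=[[0, 0, 12, 0, 0, 0], [0, 0, 12, 0, 0, 0], [0, 0, 5, 0, 0, 0], [0, 0, 0, 0, 0, 0], [0, 0, 0, 0, 0, 0]])

```text
time: 4.38
tool_pos: [579.7, -24.2, 43.3]
tcp_rot: [180.0, 0.1, 173.5]
ft_force: [0.4, 0.3, 0.1]
finger_gap: 55.6
grip_force: 0.0
```

apply_moves(rows=[[0, 0, 0, 0, 0, 0], [0, 0, 0, 0, 0, 0], [0, 0, 0, 0, 0, 0], [0, 0, 0, 0, 0, 0], [0, 0, 0, 0, 0, 0]], fingers=10, grip_force=60)

```text
time: 5.0
tool_pos: [579.5, -24.3, 43.0]
tcp_rot: [-180.0, 0.1, 173.5]
ft_force: [-1.0, 0.3, 5.0]
finger_gap: 20.7
grip_force: 60.5
```

```bash
cat >> h.py <<'E'
BY=np.radians(80.2);ey=np.array([np.cos(BY),np.sin(BY)]);ex=np.array([ey[1],-ey[0]])
BO=np.array([560.7,-56.4])-5*ey   # bench_stop origin
def B(x,y): return tuple(BO+x*ex+y*ey)
def inB(p): d=np.array(p)[...,:2]-BO; return np.stack([d@ex,d@ey],-1)
E
python3 - <<'E'
from h import *
s=st(); z=s['tool_pos'][2]
print(inB(s['tool_pos']))
plan((*B(0,9),z,170.2,2))
E
```

```text
5.0 [579.5 -24.3  43. ] [-1.7999e+02  6.0000e-02  1.7350e+02] F [-1.   0.3  5. ] gap 20.67212766594258 60.52668213844299 q [ -7.5  14.   98.4  -0.   67.5 -91. ]
[13.05738888 39.81878517]
-> 561.3808379966642 -52.458368406066036 42.9856680184665 170.2 calls 2
   [1.5, -3.0, -0.0, 0, 0, 0.0058]
   [1.5, -3.0, -0.0, 0, 0, 0.0058]
   [1.4, -3.0, -0.0, 0, 0, 0.0058]
   [1.4, -3.0, -0.0, 0, 0, 0.0058]
   [1.4, -3.0, -0.0, 0, 0, 0.0058]
   [1.4, -3.0, -0.0, 0, 0, 0.0058]
   [1.4, -3.1, -0.0, 0, 0, 0.0058]
   [1.4, -3.1, -0.0, 0, 0, 0.0058]
   [1.3, -3.1, -0.0, 0, 0, 0.0058]
   [1.3, -3.1, -0.0, 0, 0, 0.0058]
```

apply_moves(rows=[[1.5, -3, 0, 0, 0, 0.0058], [1.5, -3, 0, 0, 0, 0.0058], [1.4, -3, 0, 0, 0, 0.0058], [1.4, -3, 0, 0, 0, 0.0058], [1.4, -3, 0, 0, 0, 0.0058]])

```text
time: 5.62
tool_pos: [570.8, -37.7, 43.0]
tcp_rot: [179.9, 0.1, 171.8]
ft_force: [3.6, 4.4, 5.1]
finger_gap: 21.2
grip_force: 60.4
```

apply_moves(rows=[[1.4, -3, 0, 0, 0, 0.0058], [1.4, -3, 0, 0, 0, 0.0058], [1.4, -3, 0, 0, 0, 0.0058], [1.4, -3, 0, 0, 0, 0.0058], [1.3, -3, 0, 0, 0, 0.0058]])

```text
time: 6.25
tool_pos: [561.7, -51.5, 43.0]
tcp_rot: [179.9, 0.1, 170.2]
ft_force: [1.9, 4.9, 5.7]
finger_gap: 20.9
grip_force: 60.4
```

apply_moves(rows=[[0, -1, 0, 0, 0, 0], [0, -1, 0, 0, 0, 0], [0, -0.5, 0, 0, 0, 0], [0, 0, 0, 0, 0, 0], [0, 0, 0, 0, 0, 0]])

```text
time: 6.88
tool_pos: [561.0, -53.7, 43.0]
tcp_rot: [179.9, 0.1, 170.2]
ft_force: [1.7, 4.3, 5.7]
finger_gap: 20.9
grip_force: 59.6
```

apply_moves(rows=[[0, -1, 0, 0, 0, 0], [0, -0.5, 0, 0, 0, 0], [0, -0.5, 0, 0, 0, 0], [0, -0.5, 0, 0, 0, 0], [0, 0, 0, 0, 0, 0]])

```text
time: 7.5
tool_pos: [560.6, -56.0, 43.0]
tcp_rot: [179.9, 0.1, 170.2]
ft_force: [0.7, 5.8, 6.3]
finger_gap: 20.5
grip_force: 59.6
```

apply_moves(rows=[[0, -0.5, 0, 0, 0, 0], [0, -0.5, 0, 0, 0, 0], [0, -0.5, 0, 0, 0, 0], [0, 0, 0, 0, 0, 0], [0, 0, 0, 0, 0, 0]])

```text
time: 8.12
tool_pos: [560.4, -56.6, 43.0]
tcp_rot: [179.8, 0.1, 170.2]
ft_force: [2.7, 10.7, 5.7]
finger_gap: 20.9
grip_force: 59.7
```

Run:
```python
from h import *
s=st();print(inB(s['tool_pos']))
```

```text
8.12 [560.4 -56.6  43. ] [1.7985e+02 6.0000e-02 1.7020e+02] F [ 2.7 10.7  5.7] gap 20.86264420182134 59.67583358287811 q [-11.1  11.6 101.2   0.2  67.1 -91.3]
[-0.21894214  4.73236142]
```

apply_moves(rows=[[0, -0.5, 0, 0, 0, 0], [0, -0.5, 0, 0, 0, 0], [0, -0.5, 0, 0, 0, 0], [0, 0, 0, 0, 0, 0], [0, 0, 0, 0, 0, 0]])

```text
time: 8.75
tool_pos: [560.4, -56.7, 43.0]
tcp_rot: [179.7, 0.1, 170.2]
ft_force: [4.6, 17.3, 7.0]
finger_gap: 20.6
grip_force: 59.8
```

apply_moves(rows=[[0, 0, 0, 0, 0, 0], [0, 0, 0, 0, 0, 0], [0, 0, 0, 0, 0, 0], [0, 0, -5, 0, 0, 0], [0, 0, -10, 0, 0, 0]], fingers=50)

```text
time: 9.38
tool_pos: [559.0, -59.9, 57.4]
tcp_rot: [-180.0, -0.1, 170.2]
ft_force: [0.5, -0.4, 0.2]
finger_gap: 50.2
grip_force: 0.0
```

apply_moves(rows=[[0, 0, -40, 0, 0, 0], [0, 0, -40, 0, 0, 0], [0, 0, -40, 0, 0, 0], [0, 0, -40, 0, 0, 0], [0, 0, -40, 0, 0, 0]], fingers=60)

```text
time: 10.0
tool_pos: [559.4, -59.8, 259.7]
tcp_rot: [-180.0, 0.1, 170.2]
ft_force: [0.1, -0.3, 0.0]
finger_gap: 60.0
grip_force: 0.0
```

```bash
cat >> h.py <<'E'
def look(f=None):
    """wrist look: lid and chips in bench frame"""
    s=st();p,P,m=wcloud(f);Q=P[m]
    b=np.c_[inB(Q),Q[:,2]]
    b=b[(abs(b[:,0])<200)&(b[:,1]>-130)&(b[:,1]<260)]
    print('plate',rect(b[(b[:,2]>34)&(b[:,2]<38.5)&(b[:,1]>-112)]),'bar',rect(b[(b[:,2]>60)&(b[:,2]<68)&(abs(b[:,0])<90)]))
    print('strip',rect(b[(b[:,2]>28)&(b[:,2]<32)&(b[:,1]<-95)&(abs(b[:,0])<118)]))
    for r in models.place_of('chip_1','wrist')[:9]: print('chip',np.round(inB(r['xyz']),1),round(r['xyz'][2]),round(r['confidence'],2))
E
python3 - <<'E'
from h import *
look('w2.png')
for n in ['scraper','tool_tray']: fits('wrist',n)
plan((492,324,230,0,1))
E
```

```text
10.0 [559.4 -59.8 259.7] [-1.8000e+02  7.0000e-02  1.7018e+02] F [ 0.1 -0.3  0. ] gap 59.98639321326507 0.0 q [-11.3   1.   89.1  -0.   89.8 -91.5]
plate (array([15.7, 77.5]), array([406.7, 259.3]), 78.0) bar (array([-0.2,  4.7]), array([ 21.3, 147.8]), 89.9)
strip (array([  -0. , -115.6]), array([ 20.5, 228.4]), 90.0)
chip [-68.9 -76.8] 36 0.91
chip [72.3 86.3] 34 0.91
chip [ -1.2 -80.9] 35 0.89
chip [-65.2  80.8] 37 0.87
chip [ 64.4 -75.8] 38 0.63
chip [ 6.5 89.2] 35 0.59
chip [  14.8 -202.8] 0 0.19
wrist scraper [492.5 323.9   2.6] 0.97
wrist scraper [645.5   9.7  33.2] 0.66
wrist tool_tray [509.2 334.7  -2.1] 0.93
wrist tool_tray [ 544.6 -143.6   34.1] 0.33
-> 492 324 230 0 calls 1
   [26.5, 73.3, 5.8, 0, 0, 0.594]
   [63.0, 45.9, 5.8, 0, 0, 0.594]
   [77.9, 2.8, 5.8, 0, 0, 0.594]
   [66.1, -41.3, 5.8, 0, 0, 0.594]
   [31.7, -71.3, 5.8, 0, 0, 0.594]
```

Run:
```python
from h import *
for n in ['brush_pot','paint_jar']: fits('wrist',n)
_,d=snap('side');Q=cloud('side',d)[d>0];b=box(Q,[420,200,95],[760,520,250]);print(np.round(b.min(0)),np.round(b.max(0)))
plan((492,324,260,200,2))
```

```text
wrist brush_pot [684.2 364.5  -4. ] 0.69
wrist brush_pot [ 613.4 -145.3   38. ] 0.63
wrist paint_jar [761.9 158.5  -0.8] 0.76
[622. 304.  95.] [731. 418. 238.]
-> 492 324 260 200 calls 2
   [13.1, 36.7, -0.4, 0, 0, -0.052]
   [11.2, 37.3, -0.4, 0, 0, -0.052]
   [9.2, 37.8, -0.4, 0, 0, -0.052]
   [7.3, 38.3, -0.4, 0, 0, -0.052]
   [5.3, 38.6, -0.4, 0, 0, -0.052]
   [3.2, 38.8, -0.4, 0, 0, -0.052]
   [1.2, 38.9, -0.4, 0, 0, -0.052]
   [-0.8, 38.9, -0.4, 0, 0, -0.052]
   [-2.8, 38.8, -0.4, 0, 0, -0.052]
   [-4.9, 38.6, -0.4, 0, 0, -0.052]
```

Pot begins at x≈622, so there is plenty of room.

apply_moves(rows=[[13, 36.7, 0, 0, 0, -0.052], [11.2, 37.3, 0, 0, 0, -0.052], [9.2, 37.8, 0, 0, 0, -0.052], [7.3, 38.3, 0, 0, 0, -0.052], [5.3, 38.6, 0, 0, 0, -0.052]])

```text
time: 10.98
tool_pos: [525.1, 133.2, 255.7]
tcp_rot: [-180.0, -0.2, -174.8]
ft_force: [0.5, 0.1, 0.7]
finger_gap: 59.9
grip_force: 0.0
```

apply_moves(rows=[[3.2, 38.8, 0, 0, 0, -0.052], [1.2, 38.9, 0, 0, 0, -0.052], [-0.8, 38.9, 0, 0, 0, -0.052], [-2.8, 38.8, 0, 0, 0, -0.052], [-4.9, 38.6, 0, 0, 0, -0.052]])

```text
time: 11.6
tool_pos: [491.9, 324.7, 255.6]
tcp_rot: [-180.0, -0.2, -159.9]
ft_force: [0.7, 0.2, 0.3]
finger_gap: 59.7
grip_force: 0.0
```

Run:
```python
from h import *
st();p,P,m=wcloud();Q=P[m]
b=box(Q,[430,260,80],[560,390,88]);print(rect(b),len(b))
b=box(Q,[430,260,42],[560,390,49]);print(rect(b),len(b))
fits('wrist','scraper')
c=rect(box(Q,[430,260,80],[560,390,88]))[0]
plan((c[0],c[1],110,200,1),(c[0],c[1],50,200,1))
```

```text
11.6 [491.9 324.7 255.6] [-1.7997e+02 -1.5000e-01 -1.5992e+02] F [0.7 0.2 0.3] gap 59.66853701715244 0.0 q [ 28.4   5.5  84.9  -0.   89.8 -81.6]
(array([491. , 322.2]), array([63.2, 24. ]), 20.5) 1254
(array([491.4, 322.4]), array([110.8,  28.6]), 20.6) 842
wrist scraper [491.3 324.3   3. ] 0.78
wrist scraper [ 543.9 -168.2   30.4] 0.54
-> 491.0 322.2 110 200 calls 1
   [0.3, -0.8, 29.1, 0, 0, 0.0009]
   [0.3, -0.8, 29.1, 0, 0, 0.0009]
   [0.3, -0.8, 29.1, 0, 0, 0.0009]
   [0.3, -0.8, 29.1, 0, 0, 0.0009]
   [0.3, -0.8, 29.1, 0, 0, 0.0009]
-> 491.0 322.2 50 200 calls 1
   [-0.0, 0.0, 12.0, 0, 0, -0.0]
```

apply_moves(rows=[[0.3, -0.5, 29, 0, 0, -0.002], [0.3, -0.5, 29, 0, 0, -0.002], [0.3, -0.5, 29, 0, 0, -0.002], [0.3, -0.5, 29, 0, 0, 0], [0.3, -0.5, 29, 0, 0, 0]])

```text
time: 12.32
tool_pos: [491.7, 319.7, 110.1]
tcp_rot: [-180.0, -0.1, -159.7]
ft_force: [0.5, 0.2, 1.3]
finger_gap: 60.1
grip_force: 0.0
```

apply_moves(rows=[[0, 0, 15, 0, 0, 0], [0, 0, 15, 0, 0, 0], [0, 0, 15, 0, 0, 0], [0, 0, 15, 0, 0, 0], [0, 0, 0, 0, 0, 0]])

```text
time: 12.95
tool_pos: [491.4, 320.4, 50.7]
tcp_rot: [-180.0, -0.1, -159.7]
ft_force: [0.6, 0.6, 0.2]
finger_gap: 60.2
grip_force: 0.0
```

apply_moves(rows=[[0, 0, 0, 0, 0, 0], [0, 0, 0, 0, 0, 0], [0, 0, 0, 0, 0, 0], [0, 0, 0, 0, 0, 0], [0, 0, 0, 0, 0, 0]], fingers=12, grip_force=90)

```text
time: 13.58
tool_pos: [493.2, 321.4, 53.4]
tcp_rot: [180.0, 0.1, -159.7]
ft_force: [-0.3, 1.4, 6.5]
finger_gap: 22.3
grip_force: 89.2
```

apply_moves(rows=[[0, 0, -5, 0, 0, 0], [0, 0, -15, 0, 0, 0], [0, 0, -30, 0, 0, 0], [0, 0, -30, 0, 0, 0], [0, 0, -30, 0, 0, 0]])

```text
time: 14.2
tool_pos: [492.3, 320.8, 163.9]
tcp_rot: [-180.0, 0.0, -159.7]
ft_force: [0.2, 0.0, -1.9]
finger_gap: 22.9
grip_force: 88.1
```

Run:
```python
from h import *
st()
plan((*B(90,-37),150,170.2,2),(*B(90,-37),95,170.2,1))
```

```text
14.2 [492.3 320.8 163.9] [-180.      0.   -159.68] F [ 0.2  0.  -1.9] gap 22.884346335406054 88.13744187355042 q [ 28.1   7.9  91.9  -0.   80.2 -82.2]
-> 642.2379118985408 -113.10598666124952 150 170.2 calls 2
   [1.0, -45.9, 1.4, 0, 0, 0.0526]
   [-1.4, -45.9, 1.4, 0, 0, 0.0526]
   [-3.8, -45.8, 1.4, 0, 0, 0.0526]
   [-6.2, -45.5, 1.4, 0, 0, 0.0526]
   [-8.6, -45.1, 1.4, 0, 0, 0.0526]
   [-11.0, -44.6, 1.4, 0, 0, 0.0526]
   [-13.3, -43.9, 1.4, 0, 0, 0.0526]
   [-15.6, -43.2, 1.4, 0, 0, 0.0526]
   [-17.8, -42.3, 1.4, 0, 0, 0.0526]
   [-20.0, -41.3, 1.4, 0, 0, 0.0526]
-> 642.2379118985408 -113.10598666124952 95 170.2 calls 1
   [0.0, 0.0, 11.0, 0, 0, -0.0]
```

apply_moves(rows=[[1, -46, 1.4, 0, 0, 0.0526], [-1.4, -46, 1.4, 0, 0, 0.0526], [-3.8, -45.8, 1.4, 0, 0, 0.0526], [-6.2, -45.5, 1.4, 0, 0, 0.0526], [-8.6, -45, 1.4, 0, 0, 0.0526]])

```text
time: 14.82
tool_pos: [567.7, 102.4, 156.1]
tcp_rot: [180.0, 0.0, -174.8]
ft_force: [0.1, -0.3, -2.8]
finger_gap: 22.3
grip_force: 88.7
```

apply_moves(rows=[[-11, -44.6, 1.4, 0, 0, 0.0526], [-13.3, -44, 1.4, 0, 0, 0.0526], [-15.6, -43.2, 1.4, 0, 0, 0.0526], [-17.8, -42.3, 1.4, 0, 0, 0.0526], [-20, -41.3, 1.4, 0, 0, 0.0526]])

```text
time: 15.45
tool_pos: [642.7, -114.7, 149.0]
tcp_rot: [180.0, 0.0, 170.1]
ft_force: [1.0, 0.5, -2.8]
finger_gap: 22.9
grip_force: 88.7
```

apply_moves(rows=[[0, 0, 18, 0, 0, 0], [0, 0, 18, 0, 0, 0], [0, 0, 18, 0, 0, 0], [0, 0, 6, 0, 0, 0], [0, 0, 0, 0, 0, 0]])

```text
time: 16.08
tool_pos: [641.9, -112.4, 87.6]
tcp_rot: [180.0, -0.1, 170.2]
ft_force: [0.1, 0.1, -2.4]
finger_gap: 23.0
grip_force: 88.7
```

Run:
```python
from h import *
s=st();print(inB(s['tool_pos']));p,P,m=wcloud('w3.png')
fits('wrist','scraper')
```

```text
16.07 [ 641.9 -112.4   87.6] [ 1.7999e+02 -8.0000e-02  1.7024e+02] F [ 0.1  0.1 -2.4] gap 23.00233125862115 88.7237298488617 q [-14.4  21.3  84.4   0.   74.3 -94.7]
[ 89.58177888 -36.33515563]
wrist scraper [ 639.5 -109.6   36.6] 0.9
wrist scraper [ 546.1 -166.8   30.2] 0.53
```

View pics/w3.png

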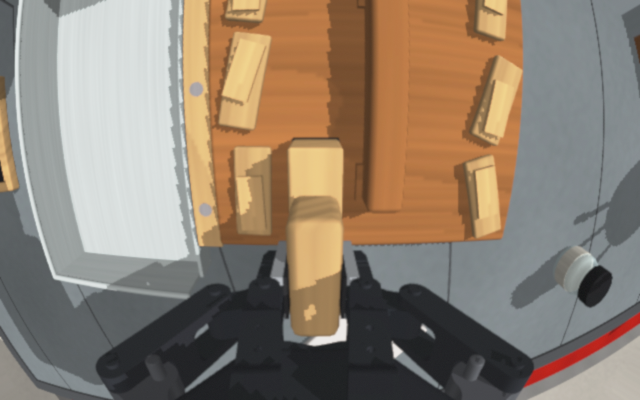

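apply_moves(rows=[[0, 0, 2, 0, 0, 0], [0, 0, 1, 0, 0, 0], [0, 0, 1, 0, 0, 0], [0, 0, 0.5, 0, 0, 0], [0, 0, 0, 0, 0, 0]])

```text
time: 16.8
tool_pos: [642.4, -113.2, 83.7]
tcp_rot: [-180.0, -0.0, 170.2]
ft_force: [-0.8, -0.3, -2.7]
finger_gap: 22.9
grip_force: 88.7
```

apply_moves(rows=[[0, 0, 0.5, 0, 0, 0], [0, 0, 0.5, 0, 0, 0], [0, 0, 0, 0, 0, 0], [0, 0, 0, 0, 0, 0], [0, 0, 0, 0, 0, 0]])

```text
time: 17.42
tool_pos: [642.6, -113.3, 83.4]
tcp_rot: [-180.0, 0.0, 170.2]
ft_force: [-3.3, 0.4, 5.8]
finger_gap: 22.5
grip_force: 89.8
```

apply_moves(rows=[[0, 0, 0.5, 0, 0, 0], [0, -4, 0, 0, 0, 0], [0, -5, 0, 0, 0, 0], [0, -5, 0, 0, 0, 0], [0, -5, 0, 0, 0, 0]])

```text
time: 18.05
tool_pos: [640.5, -131.2, 83.4]
tcp_rot: [179.9, 0.2, 170.2]
ft_force: [0.9, 3.5, 5.6]
finger_gap: 22.8
grip_force: 89.9
```

apply_moves(rows=[[0, -5, 0, 0, 0, 0], [0, -5, 0, 0, 0, 0], [0, -5, 0, 0, 0, 0], [0, -5, 0, 0, 0, 0], [0, -5, 0, 0, 0, 0]])

```text
time: 18.68
tool_pos: [636.2, -155.8, 83.5]
tcp_rot: [179.9, 0.2, 170.2]
ft_force: [1.2, 3.6, 5.8]
finger_gap: 23.0
grip_force: 89.9
```

apply_moves(rows=[[0, -5, 0, 0, 0, 0], [0, -5, 0, 0, 0, 0], [0, -5, 0, 0, 0, 0], [0, -5, 0, 0, 0, 0], [0, -5, 0, 0, 0, 0]])

```text
time: 19.3
tool_pos: [631.8, -180.6, 83.3]
tcp_rot: [179.9, 0.1, 170.2]
ft_force: [1.0, 4.4, 5.1]
finger_gap: 23.0
grip_force: 89.9
```

apply_moves(rows=[[0, -5, 0, 0, 0, 0], [0, -5, 0, 0, 0, 0], [0, -3, 0, 0, 0, 0], [0, 0, 0, 0, 0, 0], [0, 0, 0, 0, 0, 0]])

```text
time: 19.92
tool_pos: [629.4, -193.4, 83.1]
tcp_rot: [179.9, 0.1, 170.2]
ft_force: [1.3, 5.0, 5.9]
finger_gap: 22.7
grip_force: 90.2
```

Run:
```python
from h import *
s=st();print(inB(s['tool_pos']));p,P,m=wcloud('w4.png')
```

```text
19.93 [ 629.4 -193.4   83.1] [1.7995e+02 1.0000e-01 1.7022e+02] F [1.3 5.  5.9] gap 22.665893826959632 90.15882968902588 q [-2.160e+01  2.240e+01  8.360e+01  1.000e-01  7.390e+01 -1.018e+02]
[  90.99880396 -118.32226203]
```

View pics/w4.png

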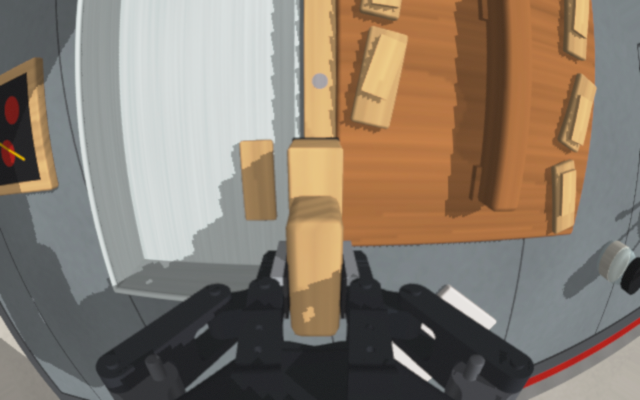

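apply_moves(rows=[[0, 0, -15, 0, 0, 0], [0, 0, -15, 0, 0, 0], [0, 0, -15, 0, 0, 0], [40, 18, 0, 0, 0, 0], [40, 18, 0, 0, 0, 0]])

```text
time: 20.6
tool_pos: [555.4, -144.9, 128.4]
tcp_rot: [-180.0, 0.1, 170.1]
ft_force: [-0.2, 0.7, -2.1]
finger_gap: 22.8
grip_force: 89.0
```

apply_moves(rows=[[34, 15, 0, 0, 0, 0], [34, 15, 0, 0, 0, 0], [34, 15, 0, 0, 0, 0], [0, 0, 20, 0, 0, 0], [0, 0, 18, 0, 0, 0]])

```text
time: 21.22
tool_pos: [463.5, -83.4, 89.9]
tcp_rot: [-180.0, 0.1, 170.2]
ft_force: [0.2, -1.2, -2.6]
finger_gap: 22.9
grip_force: 89.0
```

apply_moves(rows=[[0, 0, 0, 0, 0, 0], [0, 0, 3, 0, 0, 0], [0, 0, 2, 0, 0, 0], [0, 0, 1, 0, 0, 0], [0, 0, 1, 0, 0, 0]])

```text
time: 21.85
tool_pos: [463.2, -83.3, 83.3]
tcp_rot: [-180.0, 0.0, 170.2]
ft_force: [-7.5, 1.5, 13.5]
finger_gap: 22.8
grip_force: 91.3
```

Run:
```python
from h import *
s=st();print(inB(s['tool_pos']))
```

```text
21.85 [463.2 -83.3  83.3] [-1.8000e+02  2.0000e-02  1.7019e+02] F [-7.5  1.5 13.5] gap 22.7948077750285 91.25724792480469 q [-16.4  -5.6 114.5  -0.   71.1 -96.6]
[-91.46736328 -38.05288536]
```

apply_moves(rows=[[0, -4, 0, 0, 0, 0], [0, -5, 0, 0, 0, 0], [0, -5, 0, 0, 0, 0], [0, -5, 0, 0, 0, 0], [0, -5, 0, 0, 0, 0]])

```text
time: 22.48
tool_pos: [459.9, -107.0, 83.4]
tcp_rot: [180.0, 0.1, 170.2]
ft_force: [0.3, 4.8, 6.6]
finger_gap: 22.4
grip_force: 90.2
```

apply_moves(rows=[[0, -5, 0, 0, 0, 0], [0, -5, 0, 0, 0, 0], [0, -5, 0, 0, 0, 0], [0, -5, 0, 0, 0, 0], [0, -5, 0, 0, 0, 0]])

```text
time: 23.1
tool_pos: [455.6, -131.7, 83.4]
tcp_rot: [180.0, 0.1, 170.2]
ft_force: [0.8, 3.9, 6.1]
finger_gap: 22.7
grip_force: 90.1
```

apply_moves(rows=[[0, -5, 0, 0, 0, 0], [0, -5, 0, 0, 0, 0], [0, -5, 0, 0, 0, 0], [0, -5, 0, 0, 0, 0], [0, 0, 0, 0, 0, 0]])

```text
time: 23.72
tool_pos: [451.9, -151.9, 83.2]
tcp_rot: [-180.0, 0.1, 170.2]
ft_force: [0.9, 1.8, 5.1]
finger_gap: 23.1
grip_force: 90.1
```

Run:
```python
from h import *
s=st();print(inB(s['tool_pos']));p,P,m=wcloud('w5.png')
for r in models.place_of('chip_1','wrist')[:9]: print('chip',np.round(inB(r['xyz']),1),round(r['xyz'][2]),round(r['confidence'],2))
```

```text
23.73 [ 451.9 -151.9   83.2] [-1.7997e+02  1.1000e-01  1.7016e+02] F [0.9 1.8 5.1] gap 23.055807644199632 90.10268568992615 q [ -24.7   -4.7  113.6   -0.    70.9 -104.9]
[ -90.93547208 -107.65531287]
chip [ -67.2 -160.4] 16 0.98
chip [ 5.9 87.7] 34 0.95
chip [-65.2  82.4] 38 0.84
chip [ -1. -81.] 32 0.52
```

View pics/w5.png

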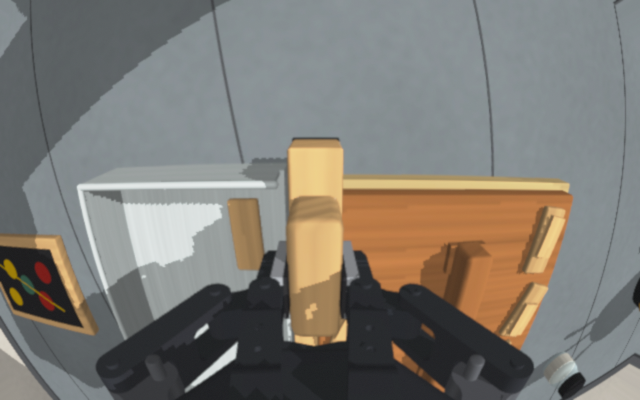

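apply_moves(rows=[[0, 0, -20, 0, 0, 0], [0, 0, -25, 0, 0, 0], [-30, 24, 0, 0, 0, 0], [-30, 24, 0, 0, 0, 0], [-29, 23, 0, 0, 0, 0]])

```text
time: 24.45
tool_pos: [551.4, -96.3, 126.6]
tcp_rot: [-180.0, -0.1, 170.2]
ft_force: [0.3, -0.3, -2.7]
finger_gap: 22.7
grip_force: 88.8
```

apply_moves(rows=[[0, 0, 20, 0, 0, 0], [0, 0, 18, 0, 0, 0], [0, 0, 3, 0, 0, 0], [0, 0, 2, 0, 0, 0], [0, 0, 1, 0, 0, 0]])

```text
time: 25.08
tool_pos: [550.9, -96.8, 83.7]
tcp_rot: [-180.0, 0.0, 170.2]
ft_force: [-1.0, 0.2, -2.3]
finger_gap: 22.6
grip_force: 89.1
```

apply_moves(rows=[[0, 0, 1, 0, 0, 0], [0, -4, 0, 0, 0, 0], [0, -5, 0, 0, 0, 0], [0, -5, 0, 0, 0, 0], [0, -5, 0, 0, 0, 0]])

```text
time: 25.7
tool_pos: [548.7, -115.1, 83.4]
tcp_rot: [180.0, 0.1, 170.2]
ft_force: [1.7, 3.8, 6.0]
finger_gap: 22.5
grip_force: 90.0
```

apply_moves(rows=[[0, -5, 0, 0, 0, 0], [0, -5, 0, 0, 0, 0], [0, -5, 0, 0, 0, 0], [0, -5, 0, 0, 0, 0], [0, -5, 0, 0, 0, 0]])

```text
time: 26.32
tool_pos: [544.5, -139.8, 83.4]
tcp_rot: [180.0, 0.1, 170.2]
ft_force: [1.7, 5.2, 6.3]
finger_gap: 22.7
grip_force: 90.1
```

apply_moves(rows=[[0, -5, 0, 0, 0, 0], [0, -5, 0, 0, 0, 0], [0, -5, 0, 0, 0, 0], [0, -5, 0, 0, 0, 0], [0, -5, 0, 0, 0, 0]])

```text
time: 26.95
tool_pos: [540.0, -164.5, 83.2]
tcp_rot: [180.0, 0.1, 170.2]
ft_force: [1.4, 3.7, 5.5]
finger_gap: 23.2
grip_force: 89.9
```

apply_moves(rows=[[0, -5, 0, 0, 0, 0], [0, -5, 0, 0, 0, 0], [0, -3, 0, 0, 0, 0], [0, 0, 0, 0, 0, 0], [0, 0, 0, 0, 0, 0]])

```text
time: 27.58
tool_pos: [537.6, -177.7, 83.1]
tcp_rot: [-180.0, 0.1, 170.2]
ft_force: [0.8, 1.8, 4.8]
finger_gap: 22.6
grip_force: 90.0
```

apply_moves(rows=[[0, 0, -20, 0, 0, 0], [0, 0, -30, 0, 0, 0], [0, 12, -30, 0, 0, 0], [0, 12, -20, 0, 0, 0], [0, 0, 0, 0, 0, 0]])

```text
time: 28.2
tool_pos: [542.3, -153.3, 184.5]
tcp_rot: [-180.0, 0.2, 170.3]
ft_force: [-0.7, 0.3, -2.2]
finger_gap: 22.7
grip_force: 89.1
```

Run:
```python
from h import *
s=st();print(inB(s['tool_pos']));look('w6.png')
for n in ['scene','side']:
    snap(n)
    for r in models.place_of('chip_1',n)[:8]: print(n,'chip',np.round(inB(r['xyz']),1),round(r['xyz'][2]),round(r['confidence'],2))
```

```text
28.2 [ 542.3 -153.3  184.5] [-179.95    0.21  170.25] F [-0.7  0.3 -2.2] gap 22.70157467107515 89.0643060207367 q [ -21.     3.1   94.8   -0.    81.9 -101.2]
[ -1.61488309 -93.63799276]
28.2 [ 542.3 -153.3  184.5] [-179.95    0.21  170.25] F [-0.7  0.3 -2.2] gap 22.70157467107515 89.0643060207367 q [ -21.     3.1   94.8   -0.    81.9 -101.2]
plate (array([41.2, 61.6]), array([424.4, 238.4]), 30.1) bar (array([0.6, 4.1]), array([149.4,  23.1]), 0.1)
strip (array([ -24.6, -115.9]), array([ 20.2, 179.7]), 89.8)
chip [  -4.4 -161.1] 16 0.9
chip [ -68.4 -160.8] 16 0.84
chip [  64.2 -158.5] 14 0.8
chip [ 3.8 84.7] 38 0.8
chip [72.4 86.7] 34 0.78
chip [-83.2 141.3] 12 0.7
scene chip [  70.5 -154.8] 17 0.58
scene chip [ 4.5 88.8] 38 0.57
scene chip [-1.000e-01 -1.593e+02] 17 0.56
scene chip [-82.4 142.9] 10 0.5
scene chip [73.6 86.5] 36 0.41
side chip [  -0.5 -158.3] 15 0.65
side chip [ 3.5 86.8] 35 0.6
side chip [ -68.6 -160.7] 16 0.59
side chip [73.  78.3] 33 0.47
side chip [  67.8 -157.4] 11 0.41
```

View pics/w6.png

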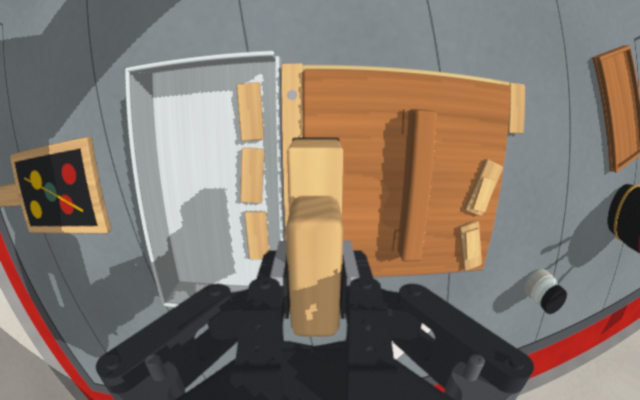

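Three chips now lie in the tray. One far-half chip has been knocked off the lid onto the bench (517,108 px). I'll park the scraper first and then fetch that chip.

Run:
```python
from h import *
plan((493,321.3,180,200.3,3),(493,321.3,66,200.3,1))
```

```text
-> 493 321.3 180 200.3 calls 3
   [8.5, 30.7, 0.0, 0, 0, -0.0351]
   [7.4, 30.9, 0.0, 0, 0, -0.0351]
   [6.3, 31.2, 0.0, 0, 0, -0.0351]
   [5.2, 31.4, 0.0, 0, 0, -0.0351]
   [4.1, 31.5, 0.0, 0, 0, -0.0351]
   [3.0, 31.7, 0.0, 0, 0, -0.0351]
   [1.9, 31.8, 0.0, 0, 0, -0.0351]
   [0.8, 31.8, 0.0, 0, 0, -0.0351]
   [-0.3, 31.8, 0.0, 0, 0, -0.0351]
   [-1.4, 31.8, 0.0, 0, 0, -0.0351]
   [-2.5, 31.7, 0.0, 0, 0, -0.0351]
   [-3.7, 31.6, 0.0, 0, 0, -0.0351]
   [-4.8, 31.5, 0.0, 0, 0, -0.0351]
   [-5.9, 31.3, 0.0, 0, 0, -0.0351]
   [-6.9, 31.0, 0.0, 0, 0, -0.0351]
-> 493 321.3 66 200.3 calls 1
   [-0.0, 0.0, 22.8, 0, 0, -0.0]
```

apply_moves(rows=[[8.5, 30.7, 0, 0, 0, -0.035], [7.4, 31, 0, 0, 0, -0.035], [6.3, 31.2, 0, 0, 0, -0.035], [5.2, 31.4, 0, 0, 0, -0.035], [4, 31.5, 0, 0, 0, -0.035]])

```text
time: 29.12
tool_pos: [525.0, 5.6, 181.4]
tcp_rot: [-180.0, -0.1, -179.7]
ft_force: [0.4, 0.6, -1.3]
finger_gap: 22.7
grip_force: 89.0
```

apply_moves(rows=[[3, 31.7, 0, 0, 0, -0.035], [2, 31.8, 0, 0, 0, -0.035], [0.8, 31.8, 0, 0, 0, -0.035], [-0.3, 31.8, 0, 0, 0, -0.035], [-1.4, 31.8, 0, 0, 0, -0.035]])

```text
time: 29.75
tool_pos: [509.3, 163.9, 181.4]
tcp_rot: [-180.0, -0.1, -169.7]
ft_force: [0.8, -0.0, -2.2]
finger_gap: 23.0
grip_force: 89.0
```

apply_moves(rows=[[-2.5, 31.7, 0, 0, 0, -0.035], [-3.7, 31.6, 0, 0, 0, -0.035], [-4.8, 31.5, 0, 0, 0, -0.035], [-6, 31.3, 0, 0, 0, -0.035], [-7, 31, 0, 0, 0, -0.035]])

```text
time: 30.38
tool_pos: [493.9, 322.2, 181.3]
tcp_rot: [-180.0, -0.1, -159.7]
ft_force: [0.7, -1.4, -2.1]
finger_gap: 22.5
grip_force: 89.0
```

apply_moves(rows=[[0, 0, 25, 0, 0, 0], [0, 0, 25, 0, 0, 0], [0, 0, 25, 0, 0, 0], [0, 0, 25, 0, 0, 0], [0, 0, 0, 0, 0, 0]])

```text
time: 31.0
tool_pos: [492.1, 320.1, 78.8]
tcp_rot: [-179.9, -0.4, -159.7]
ft_force: [0.2, -0.4, -1.9]
finger_gap: 22.8
grip_force: 89.2
```

apply_moves(rows=[[0, 0, 10, 0, 0, 0], [0, 0, 9, 0, 0, 0], [0, 0, 4, 0, 0, 0], [0, 0, 2, 0, 0, 0], [0, 0, 1, 0, 0, 0]])

```text
time: 31.62
tool_pos: [494.5, 321.7, 56.5]
tcp_rot: [180.0, 0.0, -159.7]
ft_force: [-0.4, -0.4, -2.7]
finger_gap: 22.5
grip_force: 89.2
```

apply_moves(rows=[[0, 0, 0, 0, 0, 0], [0, 0, 0, 0, 0, 0], [0, 0, 0, 0, 0, 0], [0, 0, 0, 0, 0, 0], [0, 0, 0, 0, 0, 0]])

```text
time: 32.25
tool_pos: [494.3, 321.6, 56.3]
tcp_rot: [-180.0, -0.0, -159.7]
ft_force: [-1.0, -0.5, -1.9]
finger_gap: 22.8
grip_force: 89.2
```

apply_moves(rows=[[0, 0, 1, 0, 0, 0], [0, 0, 1, 0, 0, 0], [0, 0, 1, 0, 0, 0], [0, 0, 0.5, 0, 0, 0], [0, 0, 0, 0, 0, 0]])

```text
time: 32.88
tool_pos: [494.4, 321.7, 53.4]
tcp_rot: [180.0, 0.0, -159.7]
ft_force: [-4.7, -1.7, 5.5]
finger_gap: 22.6
grip_force: 90.3
```

apply_moves(rows=[[0, 0, 0, 0, 0, 0], [0, 0, 0, 0, 0, 0], [0, 0, 0, 0, 0, 0], [0, 0, 0, 0, 0, 0], [0, 0, -5, 0, 0, 0]], fingers=60)

```text
time: 33.5
tool_pos: [493.9, 321.4, 57.4]
tcp_rot: [-180.0, -0.1, -159.7]
ft_force: [-0.1, -0.5, -1.0]
finger_gap: 60.1
grip_force: 0.0
```

apply_moves(rows=[[0, 0, -40, 0, 0, 0], [0, 0, -40, 0, 0, 0], [0, 0, -40, 0, 0, 0], [0, 0, -40, 0, 0, 0], [0, 0, -20, 0, 0, 0]])

```text
time: 34.12
tool_pos: [495.3, 322.2, 241.1]
tcp_rot: [180.0, 0.2, -159.7]
ft_force: [0.1, -0.5, -0.0]
finger_gap: 60.1
grip_force: 0.0
```

Run:
```python
from h import *
look('w7.png');fits('wrist','scraper')
r=models.cut_out('chip_1','wrist')
p,P,m=wcloud()
for k in r:
    q=P[k['pixels']&m]; 
    if len(q)>20: print(round(k['confidence'],2),len(q),rect(np.c_[q]),inB(rect(q)[0]).round(1),'z',np.percentile(q[:,2],[5,50,95]).round(1))
```

```text
34.12 [495.3 322.2 241.1] [ 179.97    0.24 -159.73] F [ 0.1 -0.5 -0. ] gap 60.095445565774064 0.0 q [ 28.1   5.6  86.3  -0.   87.9 -82.2]
plate (array([25.5, 76.5]), array([363.1, 271.2]), 89.8) bar (array([-0.9,  5.9]), array([ 23.3, 147.7]), 89.4)
strip (array([   0.2, -117. ]), array([ 21.7, 231. ]), 88.6)
chip [72.8 83.3] 35 0.94
chip [   0.3 -163. ] 13 0.81
chip [-80.9 140.7] 10 0.71
chip [ 7.5 86.4] 37 0.67
chip [  64.9 -159.2] 18 0.54
chip [ -70.1 -159.8] 16 0.52
wrist scraper [494.8 324.5   6.3] 0.82
0.78 213 (array([ 528. , -203.4]), array([53.3, 54.9]), 88.8) [  -7.2 -145.4] z [10.3 14.8 16.7]
0.78 472 (array([641.7,  13.2]), array([57.3, 23.7]), 13.1) [68.  87.4] z [36.  43.3 48. ]
0.68 243 (array([ 596.3, -222.6]), array([57.2, 81.1]), 6.3) [  63.4 -152.7] z [ 4.1 14.6 30.2]
0.58 758 (array([496.1,  93.3]), array([29.9, 58.2]), 83.5) [-89.1 141.5] z [ 0.5 11.  12.5]
0.56 564 (array([571.7,  28.2]), array([28.4, 54.4]), 57.0) [-3.6 90.2] z [36.7 43.7 48. ]
0.54 244 (array([ 462.8, -189.6]), array([50.9, 55.9]), 86.8) [ -73.8 -142.9] z [12.  14.7 28.5]
```

View pics/w7.png

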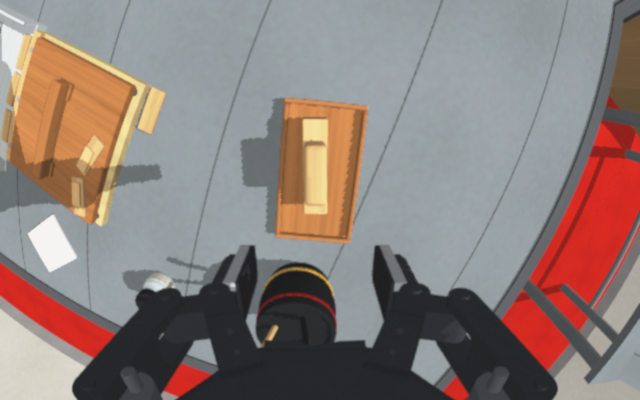

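The scraper stands in its tray (315,165 px), and the stray chip lies flat on the bench, tight against the bed (150,108). I'll grip it along its length.

Run:
```python
from h import *
plan((*B(-82,141),150,82,3))
```

```text
-> 503.04504421093435 91.57265312536933 150 82 calls 3
   [4.7, -14.6, 5.7, 0, 0, 0.1376]
   [2.7, -15.1, 5.7, 0, 0, 0.1376]
   [0.6, -15.3, 5.7, 0, 0, 0.1376]
   [-1.5, -15.2, 5.7, 0, 0, 0.1376]
   [-3.6, -14.9, 5.7, 0, 0, 0.1376]
   [-5.6, -14.3, 5.7, 0, 0, 0.1376]
   [-7.5, -13.3, 5.7, 0, 0, 0.1376]
   [-9.3, -12.2, 5.7, 0, 0, 0.1376]
   [-10.9, -10.8, 5.7, 0, 0, 0.1376]
   [-12.2, -9.2, 5.7, 0, 0, 0.1376]
   [-13.4, -7.4, 5.7, 0, 0, 0.1376]
   [-14.3, -5.5, 5.7, 0, 0, 0.1376]
   [-14.9, -3.5, 5.7, 0, 0, 0.1376]
   [-15.3, -1.4, 5.7, 0, 0, 0.1376]
   [-15.3, 0.7, 5.7, 0, 0, 0.1376]
```

apply_moves(rows=[[4.7, -14.6, 5.7, 0, 0, 0.1376], [2.7, -15, 5.7, 0, 0, 0.1376], [0.6, -15.3, 5.7, 0, 0, 0.1376], [-1.5, -15.2, 5.7, 0, 0, 0.1376], [-3.6, -15, 5.7, 0, 0, 0.1376]], fingers=85)

```text
time: 35.0
tool_pos: [496.2, 244.1, 206.4]
tcp_rot: [-179.8, -0.2, 160.6]
ft_force: [-0.2, 0.3, 0.7]
finger_gap: 85.2
grip_force: 0.0
```

apply_moves(rows=[[-5.6, -14.3, 5.7, 0, 0, 0.1376], [-7.5, -13.3, 5.7, 0, 0, 0.1376], [-9.3, -12.2, 5.7, 0, 0, 0.1376], [-11, -10.8, 5.7, 0, 0, 0.1376], [-12.2, -9.2, 5.7, 0, 0, 0.1376]])

```text
time: 35.62
tool_pos: [499.2, 167.6, 178.0]
tcp_rot: [-179.8, -0.1, 121.2]
ft_force: [0.6, -0.4, -0.5]
finger_gap: 84.9
grip_force: 0.0
```

apply_moves(rows=[[-13.4, -7.4, 5.7, 0, 0, 0.1376], [-14.3, -5.5, 5.7, 0, 0, 0.1376], [-15, -3.5, 5.7, 0, 0, 0.1376], [-15.3, -1.4, 5.7, 0, 0, 0.1376], [-15.3, 0.7, 5.7, 0, 0, 0.1376]])

```text
time: 36.25
tool_pos: [502.4, 91.2, 149.6]
tcp_rot: [-179.8, 0.1, 81.7]
ft_force: [-0.5, 0.0, 0.2]
finger_gap: 85.1
grip_force: 0.0
```

Run:
```python
from h import *
s=st();p,P,m=wcloud('w8.png');Q=P[m]
b=np.c_[inB(Q),Q[:,2]];e=b[(b[:,0]>-140)&(b[:,0]<-20)&(b[:,1]>121)&(b[:,1]<190)]
t=e[(e[:,2]>8)&(e[:,2]<14)];print(len(t),rect(t), 'y range',np.percentile(t[:,1],[1,99]))
print('bed edge',np.percentile(b[(b[:,2]>16)&(b[:,2]<20)&(b[:,1]<140)&(b[:,1]>100)][:,1],[99]),inB(s['tool_pos']))
```

```text
36.25 [502.4  91.2 149.6] [-1.7978e+02  5.0000e-02  8.1750e+01] F [-0.5  0.   0.2] gap 85.11451692524342 0.0 q [  4.5  -3.1 104.8  -0.   78.6  12.8]
1789 (array([-68.6, 140.5]), array([33.4, 96.7]), 89.8) y range [123.94634297 156.41480926]
bed edge [124.74413605] [-82.5380011  140.52685516]
```

Run:
```python
from h import *
p,P,m=wcloud();r=models.cut_out('chip_1','wrist')
for k in r[:4]:
    q=P[k['pixels']&m];b=np.c_[inB(q),q[:,2]];b=b[(b[:,2]>9)&(b[:,2]<13)]
    if len(b)>20: print(round(k['confidence'],2),len(b),rect(b),np.percentile(b[:,1],[1,99]))
```

```text
0.81 1542 (array([-87. , 143.5]), array([59.2, 24.6]), 2.5) [131.3579912 155.9732716]
```

View pics/w8.png

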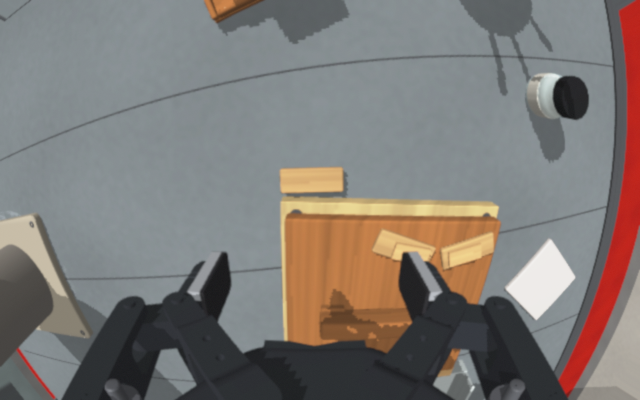

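apply_moves(rows=[[3, -4.5, 30, 0, 0, -0.017], [0, 0, 30, 0, 0, 0], [0, 0, 30, 0, 0, 0], [0, 0, 20, 0, 0, 0], [0, 0, 15, 0, 0, 0]])

```text
time: 37.02
tool_pos: [498.9, 96.0, 25.7]
tcp_rot: [-179.9, 0.0, 83.2]
ft_force: [0.4, 0.9, 0.5]
finger_gap: 85.3
grip_force: 0.0
```

apply_moves(rows=[[0, 0, 10, 0, 0, 0], [0, 0, 5, 0, 0, 0], [0, 0, 3, 0, 0, 0], [0, 0, 0, 0, 0, 0], [0, 0, 0, 0, 0, 0]])

```text
time: 37.65
tool_pos: [500.4, 95.5, 9.8]
tcp_rot: [179.9, -0.0, 83.0]
ft_force: [-0.4, 0.2, -0.5]
finger_gap: 85.0
grip_force: 0.0
```

apply_moves(rows=[[0, 0, 0, 0, 0, 0], [0, 0, 0, 0, 0, 0], [0, 0, 0, 0, 0, 0], [0, 0, 0, 0, 0, 0], [0, 0, 0, 0, 0, 0]], fingers=45, grip_force=40)

```text
time: 38.28
tool_pos: [499.9, 95.4, 9.3]
tcp_rot: [-180.0, 0.0, 83.0]
ft_force: [0.6, -0.1, 0.8]
finger_gap: 45.0
grip_force: 0.0
```

apply_moves(rows=[[0, 0, 0, 0, 0, 0], [0, 0, 0, 0, 0, 0], [0, 0, 0, 0, 0, 0], [0, 0, 4, 0, 0, 0], [0, 0, 4, 0, 0, 0]], fingers=82)

```text
time: 38.9
tool_pos: [499.8, 95.5, 0.9]
tcp_rot: [-180.0, -0.0, 83.0]
ft_force: [-0.2, 0.2, -0.2]
finger_gap: 82.3
grip_force: 0.0
```

apply_moves(rows=[[0, 0, 0, 0, 0, 0], [0, 0, 0, 0, 0, 0], [0, 0, 0, 0, 0, 0], [0, 0, 0, 0, 0, 0], [0, 0, 0, 0, 0, 0]], fingers=50)

```text
time: 39.52
tool_pos: [500.0, 95.4, 1.4]
tcp_rot: [180.0, -0.0, 83.0]
ft_force: [0.2, -0.2, -0.5]
finger_gap: 58.3
grip_force: 42.8
```

Gripped (58 mm). I'll lift it and carry it over the tray.

apply_moves(rows=[[0, 0, -10, 0, 0, 0], [0, 0, -30, 0, 0, 0], [0, 0, -40, 0, 0, 0], [0, 0, -40, 0, 0, 0], [0, 0, 0, 0, 0, 0]], grip_force=60)

```text
time: 40.15
tool_pos: [502.9, 95.7, 126.2]
tcp_rot: [179.6, -0.1, 83.0]
ft_force: [0.6, 0.6, 0.5]
finger_gap: 57.3
grip_force: 63.9
```

Run:
```python
from h import *
st()
plan((*B(11,-212),120,80.2,2),(*B(11,-212),22,80.2,1))
```

```text
40.15 [502.9  95.7 126.2] [ 1.7956e+02 -9.0000e-02  8.2980e+01] F [0.6 0.6 0.5] gap 57.30770559184511 63.93428921699524 q [  5.   -2.3 106.5  -0.   75.3  12.1]
-> 534.6040255642894 -272.1058184617437 120 80.2 calls 2
   [-36.1, 7.6, 0.6, 0, 0, 0.0049]
   [-36.1, 7.8, 0.6, 0, 0, 0.0049]
   [-36.0, 8.0, 0.6, 0, 0, 0.0049]
   [-36.0, 8.2, 0.6, 0, 0, 0.0049]
   [-36.0, 8.3, 0.6, 0, 0, 0.0049]
   [-35.9, 8.5, 0.6, 0, 0, 0.0049]
   [-35.9, 8.7, 0.6, 0, 0, 0.0049]
   [-35.8, 8.9, 0.6, 0, 0, 0.0049]
   [-35.8, 9.0, 0.6, 0, 0, 0.0049]
   [-35.7, 9.2, 0.6, 0, 0, 0.0049]
-> 534.6040255642894 -272.1058184617437 22 80.2 calls 1
   [0.0, 0.0, 19.6, 0, 0, -0.0]
```

apply_moves(rows=[[-36, 7.6, 0, 0, 0, 0.005], [-36, 7.8, 0, 0, 0, 0.005], [-36, 8, 0, 0, 0, 0.005], [-36, 8.2, 0, 0, 0, 0.005], [-36, 8.3, 0, 0, 0, 0.005]])

```text
time: 40.78
tool_pos: [515.0, -89.3, 120.5]
tcp_rot: [-179.9, -0.0, 81.5]
ft_force: [0.1, 0.0, 0.1]
finger_gap: 57.5
grip_force: 63.9
```

apply_moves(rows=[[-36, 8.5, 0, 0, 0, 0.005], [-36, 8.7, 0, 0, 0, 0.005], [-36, 9, 0, 0, 0, 0.005], [-36, 9, 0, 0, 0, 0.005], [-35.7, 9.2, 0, 0, 0, 0.005]])

```text
time: 41.4
tool_pos: [530.8, -273.5, 120.3]
tcp_rot: [-179.9, -0.0, 80.1]
ft_force: [0.2, 0.3, 0.2]
finger_gap: 57.5
grip_force: 63.9
```

apply_moves(rows=[[0, 0, 35, 0, 0, 0], [0, 0, 35, 0, 0, 0], [0, 0, 25, 0, 0, 0], [0, 0, 10, 0, 0, 0], [0, 0, 5, 0, 0, 0]])

```text
time: 42.02
tool_pos: [531.1, -272.5, 10.8]
tcp_rot: [-180.0, -0.0, 80.1]
ft_force: [0.7, -0.1, -0.0]
finger_gap: 57.9
grip_force: 63.9
```

apply_moves(rows=[[0, 0, 0, 0, 0, 0], [0, 0, 0, 0, 0, 0], [0, 0, 0, 0, 0, 0], [0, 0, -20, 0, 0, 0], [0, 0, -30, 0, 0, 0]], fingers=75)

```text
time: 42.65
tool_pos: [530.9, -272.4, 62.3]
tcp_rot: [-179.9, -0.0, 80.1]
ft_force: [-0.2, 0.1, 0.5]
finger_gap: 74.8
grip_force: 0.0
```

apply_moves(rows=[[0, 0, -40, 0, 0, 0], [0, 0, -40, 0, 0, 0], [0, 0, -40, 0, 0, 0], [0, 0, -40, 0, 0, 0], [0, 0, -20, 0, 0, 0]], fingers=56)

```text
time: 43.28
tool_pos: [532.4, -273.3, 245.9]
tcp_rot: [179.7, 0.1, 80.1]
ft_force: [-0.3, -0.2, 0.2]
finger_gap: 55.7
grip_force: 0.0
```

Run:
```python
from h import *
st()
plan((*B(-0.5,4.7),230,170.2,2))
```

```text
43.27 [ 532.4 -273.3  245.9] [1.797e+02 1.200e-01 8.012e+01] F [-0.3 -0.2  0.2] gap 55.68328209295517 0.0 q [-32.1   6.6  84.7   0.   88.4 -22.2]
-> 560.1562332010085 -56.610517619962025 230 170.2 calls 2
   [21.8, -1.0, 1.6, 0, 0, -0.1572]
   [21.7, 2.4, 1.6, 0, 0, -0.1572]
   [21.1, 5.8, 1.6, 0, 0, -0.1572]
   [19.9, 9.0, 1.6, 0, 0, -0.1572]
   [18.2, 12.0, 1.6, 0, 0, -0.1572]
   [16.1, 14.7, 1.6, 0, 0, -0.1572]
   [13.6, 17.1, 1.6, 0, 0, -0.1572]
   [10.8, 19.0, 1.6, 0, 0, -0.1572]
   [7.7, 20.5, 1.6, 0, 0, -0.1572]
   [4.4, 21.4, 1.6, 0, 0, -0.1572]
```

apply_moves(rows=[[21.8, -1, 1.6, 0, 0, -0.157], [21.7, 2.4, 1.6, 0, 0, -0.157], [21, 5.8, 1.6, 0, 0, -0.157], [20, 9, 1.6, 0, 0, -0.157], [18.2, 12, 1.6, 0, 0, -0.157]])

```text
time: 43.9
tool_pos: [544.8, -163.6, 233.0]
tcp_rot: [-180.0, -0.0, 125.4]
ft_force: [0.4, -0.7, -0.3]
finger_gap: 56.1
grip_force: 0.0
```

apply_moves(rows=[[16, 14.7, 1.6, 0, 0, -0.157], [13.6, 17, 1.6, 0, 0, -0.157], [10.8, 19, 1.6, 0, 0, -0.157], [7.7, 20.5, 1.6, 0, 0, -0.157], [4.4, 21.4, 1.6, 0, 0, -0.157]])

```text
time: 44.52
tool_pos: [558.7, -55.4, 225.0]
tcp_rot: [-180.0, -0.0, 170.4]
ft_force: [-0.2, 0.4, 0.4]
finger_gap: 56.0
grip_force: 0.0
```

Run:
```python
from h import *
look()
plan((*B(-0.4,4.6),80,170.2,1))
```

```text
44.52 [558.7 -55.4 225. ] [-1.8000e+02 -4.0000e-02  1.7037e+02] F [-0.2  0.4  0.4] gap 56.04919040839277 0.0 q [-10.9   1.7  92.   -0.   86.3 -91.3]
plate (array([13.3, 77.7]), array([403. , 252.2]), 79.2) bar (array([0.3, 5. ]), array([147.8,  22. ]), 0.1)
strip (array([ 1.000e-01, -1.157e+02]), array([ 21.2, 229.8]), 89.7)
chip [   0.2 -162.7] 16 0.88
chip [ -72.6 -160.4] 11 0.84
chip [73.9 85.2] 32 0.59
chip [ 4.4 86.4] 35 0.58
chip [  63.9 -155.8] 15 0.57
chip [   8.7 -216.2] 16 0.57
-> 560.2377530409402 -56.72607935972698 80 170.2 calls 1
   [-0.4, -0.4, 29.0, 0, 0, 0.0005]
   [-0.4, -0.4, 29.0, 0, 0, 0.0005]
   [-0.4, -0.4, 29.0, 0, 0, 0.0005]
   [-0.4, -0.4, 29.0, 0, 0, 0.0005]
   [-0.4, -0.4, 29.0, 0, 0, 0.0005]
```

Four chips are in the tray and the lid is still home. Now I'll grip the bar.

apply_moves(rows=[[-0.4, -0.4, 29, 0, 0, 0], [-0.4, -0.4, 29, 0, 0, 0], [-0.4, -0.4, 29, 0, 0, 0.003], [-0.4, 0, 29, 0, 0, 0], [-0.4, 0, 29, 0, 0, 0]])

```text
time: 45.25
tool_pos: [560.5, -58.5, 79.4]
tcp_rot: [-180.0, -0.0, 169.7]
ft_force: [0.7, 0.6, -0.1]
finger_gap: 56.1
grip_force: 0.0
```

apply_moves(rows=[[0, 0, 18, 0, 0, 0], [0, 0, 11, 0, 0, 0], [0, 0, 5, 0, 0, 0], [0, 0, 0, 0, 0, 0], [0, 0, 0, 0, 0, 0]])

```text
time: 45.88
tool_pos: [561.6, -57.9, 47.3]
tcp_rot: [-180.0, 0.1, 169.9]
ft_force: [-0.3, -0.7, 0.9]
finger_gap: 55.6
grip_force: 0.0
```

apply_moves(rows=[[0, 0, 0, 0, 0, 0], [0, 0, 0, 0, 0, 0], [0, 0, 0, 0, 0, 0], [0, 0, 0, 0, 0, 0], [0, 0, 0, 0, 0, 0]], fingers=10, grip_force=110)

```text
time: 46.5
tool_pos: [561.4, -56.7, 47.3]
tcp_rot: [179.9, 0.1, 169.9]
ft_force: [-1.3, 5.4, 6.0]
finger_gap: 19.6
grip_force: 108.7
```

Run:
```python
from h import *
s=st();print(inB(s['tool_pos']))
```

```text
46.5 [561.4 -56.7  47.3] [1.7992e+02 6.0000e-02 1.6994e+02] F [-1.3  5.4  6. ] gap 19.555654693541886 108.72851729393005 q [-1.100e+01  1.150e+01  1.009e+02  1.000e-01  6.760e+01 -9.100e+01]
[0.77570983 4.79849276]
```

apply_moves(rows=[[0, 0, -2, 0, 0, 0], [0, 0, -2, 0, 0, 0], [0, 0, -2, 0, 0, 0], [0, 2, -1, 0, 0, 0], [0, 4, 0, 0, 0, 0]])

```text
time: 47.12
tool_pos: [561.6, -52.1, 53.1]
tcp_rot: [-180.0, -0.0, 169.9]
ft_force: [-0.8, 0.0, -4.4]
finger_gap: 19.7
grip_force: 108.4
```

apply_moves(rows=[[0, 6, 0, 0, 0, 0], [0, 6, 0, 0, 0, 0], [0, 6, 0, 0, 0, 0], [0, 6, 0, 0, 0, 0], [0, 6, 0, 0, 0, 0]])

```text
time: 47.75
tool_pos: [567.2, -21.8, 53.3]
tcp_rot: [-180.0, 0.0, 169.9]
ft_force: [0.3, 0.0, -4.8]
finger_gap: 19.2
grip_force: 108.4
```

apply_moves(rows=[[0, 6, 0, 0, 0, 0], [0, 6, 0, 0, 0, 0], [0, 6, 0, 0, 0, 0], [0, 4, 0, 0, 0, 0], [0, 2, 0, 0, 0, 0.04]])

```text
time: 48.38
tool_pos: [571.4, 1.7, 53.3]
tcp_rot: [180.0, -0.0, 167.6]
ft_force: [-0.9, 0.3, -4.2]
finger_gap: 19.5
grip_force: 108.4
```

apply_moves(rows=[[0, 0, 0, 0, 0, 0.08], [0, 0, 0, 0, 0, 0.12], [0, 0, 0, 0, 0, 0.15], [0, 0, 0, 0, 0, 0.15], [0, 0, 0, 0, 0, 0.15]])

```text
time: 49.0
tool_pos: [571.3, 1.4, 53.3]
tcp_rot: [-180.0, -0.0, 130.1]
ft_force: [-0.1, -0.0, -4.2]
finger_gap: 19.3
grip_force: 108.4
```

Run:
```python
from h import *
s=st();print(inB(s['tool_pos']));snap('scene');
for r in models.place_of('chip_1','scene')[:8]: print('chip',np.round(inB(r['xyz']),1),round(r['xyz'][2]),round(r['confidence'],2))
```

```text
49.0 [571.3   1.4  53.3] [-180.     -0.    130.08] F [-0.1 -0.  -4.2] gap 19.336071511412555 108.36852192878723 q [ -5.   12.1  99.5  -0.   68.4 -45.1]
[ 0.63329325 63.77886513]
chip [ -69.8 -153.2] 17 0.67
chip [  69.6 -157.2] 18 0.67
chip [105.   80.9] 42 0.64
chip [  18.7 -467.8] -2 0.61
chip [-120.6  383.2] 2 0.47
chip [ 54.5 128.6] 42 0.46
chip [  10.7 -214.5] 17 0.42
chip [   1.3 -161.2] 18 0.4
```

apply_moves(rows=[[0, 0, 0, 0, 0, 0.15], [0, 0, 0, 0, 0, 0.15], [0, 0, 0, 0, 0, 0.15], [0, 0, 0, 0, 0, 0.15], [0, 0, 0, 0, 0, 0.15]])

```text
time: 49.72
tool_pos: [571.3, 1.4, 53.3]
tcp_rot: [-180.0, 0.0, 87.3]
ft_force: [-0.1, 0.7, -4.9]
finger_gap: 19.4
grip_force: 108.4
```

apply_moves(rows=[[0, 0, 0, 0, 0, 0.15], [0, 0, 0, 0, 0, 0.15], [0, 0, 0, 0, 0, 0.15], [0, 0, 0, 0, 0, 0.15], [0, 0, 0, 0, 0, 0.15]])

```text
time: 50.35
tool_pos: [571.3, 1.4, 53.3]
tcp_rot: [180.0, 0.0, 44.4]
ft_force: [-0.4, -0.2, -4.3]
finger_gap: 19.1
grip_force: 108.4
```

apply_moves(rows=[[0, 0, 0, 0, 0, 0.15], [0, 0, 0, 0, 0, 0.15], [0, 0, 0, 0, 0, 0.15], [0, 0, 0, 0, 0, 0.15], [0, 0, 0, 0, 0, 0.12]])

```text
time: 50.98
tool_pos: [571.4, 1.4, 53.3]
tcp_rot: [180.0, -0.0, 3.2]
ft_force: [0.2, -0.2, -4.5]
finger_gap: 18.8
grip_force: 108.4
```

apply_moves(rows=[[0, 0, 0, 0, 0, 0.1], [0, 0, 0, 0, 0, 0.07], [0, 0, 0, 0, 0, 0.0517], [0, 0, 0, 0, 0, 0], [0, 0, 0, 0, 0, 0]])

```text
time: 51.6
tool_pos: [571.4, 1.4, 53.3]
tcp_rot: [180.0, -0.0, -9.4]
ft_force: [0.1, -0.6, -4.7]
finger_gap: 19.3
grip_force: 108.4
```

Run:
```python
from h import *
s=st();print(inB(s['tool_pos']));snap('scene','s2.png');
p,P,m=wcloud();Q=P[m];b=np.c_[inB(Q),Q[:,2]]
b=b[(b[:,2]>66)&(b[:,2]<76)&(abs(b[:,0])<95)&(abs(b[:,1]-64)<45)]; print('bar',len(b),rect(b))
for r in models.place_of('chip_1','scene')[:8]: print('chip',np.round(inB(r['xyz']),1),round(r['xyz'][2]),round(r['confidence'],2))
plan((*B(0,9),s['tool_pos'][2],-9.8,2))
```

```text
51.6 [571.4   1.4  53.3] [180.    -0.    -9.38] F [ 0.1 -0.6 -4.7] gap 19.31486213654 108.36596131324768 q [-5.  12.1 99.5 -0.  68.4 94.4]
[ 0.66777385 63.72094051]
bar 11387 (array([12.7, 64.5]), array([125.3,  46.2]), 11.9)
chip [  10.8 -214. ] 13 0.67
chip [ -70.2 -155.1] 12 0.66
chip [  69.3 -159.1] 17 0.64
chip [  1.5 -20.3] 42 0.55
chip [-1.000e-01 -1.614e+02] 16 0.48
-> 561.3808379966642 -52.458368406066036 53.303642245073476 -9.8 calls 2
   [-0.1, 5.5, -0.0, 0, 0, 0.0006]
   [-0.1, 5.5, -0.0, 0, 0, 0.0006]
   [-0.1, 5.5, -0.0, 0, 0, 0.0006]
   [-0.1, 5.5, -0.0, 0, 0, 0.0006]
   [-0.1, 5.5, -0.0, 0, 0, 0.0006]
   [-0.1, 5.5, -0.0, 0, 0, 0.0006]
   [-0.1, 5.5, -0.0, 0, 0, 0.0006]
   [-0.1, 5.5, -0.0, 0, 0, 0.0006]
   [-0.1, 5.5, -0.0, 0, 0, 0.0006]
   [-0.1, 5.5, -0.0, 0, 0, 0.0006]
```

apply_moves(rows=[[-0.1, 3, 0, 0, 0, 0.0015], [-0.1, 5, 0, 0, 0, 0.0015], [-0.1, 6, 0, 0, 0, 0.0015], [-0.1, 6, 0, 0, 0, 0.0015], [-0.1, 6, 0, 0, 0, 0.0015]])

```text
time: 52.38
tool_pos: [566.4, -24.8, 53.3]
tcp_rot: [180.0, -0.0, -10.0]
ft_force: [-0.2, 0.1, -3.3]
finger_gap: 19.2
grip_force: 108.4
```

apply_moves(rows=[[-0.1, 6, 0, 0, 0, 0], [-0.1, 5, 0, 0, 0, 0], [0, 3, 2, 0, 0, 0], [0, 0, 2, 0, 0, 0], [0, 0, 1.5, 0, 0, 0]])

```text
time: 53.0
tool_pos: [563.7, -37.8, 47.5]
tcp_rot: [-180.0, 0.0, -10.0]
ft_force: [0.4, -0.4, -5.5]
finger_gap: 19.1
grip_force: 108.4
```

apply_moves(rows=[[0, 0, 0.5, 0, 0, 0], [0, 3, 0, 0, 0, 0], [0, 3, 0, 0, 0, 0], [0, 3, 0, 0, 0, 0], [0, 2, 0, 0, 0, 0]])

```text
time: 53.62
tool_pos: [562.0, -49.1, 47.4]
tcp_rot: [-180.0, -0.0, -10.0]
ft_force: [-0.2, 0.7, -3.0]
finger_gap: 19.4
grip_force: 108.5
```

Run:
```python
from h import *
s=st();print(inB(s['tool_pos']))
```

```text
53.62 [562.  -49.1  47.4] [-1.80e+02 -1.00e-02 -9.98e+00] F [-0.2  0.7 -3. ] gap 19.381718913531845 108.4915280342102 q [-10.2  11.5 100.9   0.   67.6  89.8]
[-1.17474860e-02  1.24452404e+01]
```

apply_moves(rows=[[0, 2, 0.5, 0, 0, -0.003], [0, 2, 0, 0, 0, 0], [0, 1, 0, 0, 0, 0], [0, 1, 0, 0, 0, 0], [0, 0.5, 0, 0, 0, 0]])

```text
time: 54.25
tool_pos: [561.4, -55.1, 47.3]
tcp_rot: [-180.0, -0.1, -9.8]
ft_force: [0.1, 5.1, 4.4]
finger_gap: 19.8
grip_force: 109.5
```

apply_moves(rows=[[0, 0.5, 0, 0, 0, 0], [0, 0.5, 0, 0, 0, 0], [0, 0.5, 0, 0, 0, 0], [0, 0.5, 0, 0, 0, 0], [0, 0, 0, 0, 0, 0]])

```text
time: 54.88
tool_pos: [561.1, -56.6, 47.3]
tcp_rot: [-179.9, -0.1, -9.8]
ft_force: [2.1, 7.2, 4.4]
finger_gap: 19.0
grip_force: 109.6
```

apply_moves(rows=[[0, 0.5, 0, 0, 0, 0], [0, 0.5, 0, 0, 0, 0], [0, 0.5, 0, 0, 0, 0], [0, 0, 0, 0, 0, 0], [0, 0, 0, 0, 0, 0]])

```text
time: 55.5
tool_pos: [561.2, -56.8, 47.3]
tcp_rot: [-179.8, -0.1, -9.8]
ft_force: [4.6, 11.8, 3.2]
finger_gap: 19.2
grip_force: 109.5
```

apply_moves(rows=[[0, 0, 0, 0, 0, 0], [0, 0, 0, 0, 0, 0], [0, 0, 0, 0, 0, 0], [0, 0, -5, 0, 0, 0], [0, 0, -10, 0, 0, 0]], fingers=50)

```text
time: 56.12
tool_pos: [559.8, -58.7, 61.9]
tcp_rot: [180.0, 0.1, -9.8]
ft_force: [-0.8, 0.8, -0.3]
finger_gap: 50.1
grip_force: 0.0
```

apply_moves(rows=[[0, 0, -40, 0, 0, 0], [0, 0, -40, 0, 0, 0], [0, 0, -40, 0, 0, 0], [0, 0, -40, 0, 0, 0], [0, 0, -40, 0, 0, 0]], fingers=60)

```text
time: 56.75
tool_pos: [560.1, -58.7, 264.2]
tcp_rot: [180.0, -0.1, -9.8]
ft_force: [0.9, -1.0, -0.2]
finger_gap: 60.1
grip_force: 0.0
```

Run:
```python
from h import *
look('w9.png')
print(rect(np.zeros((3,2)))) if 0 else None
plan((491.7,321.8,255,20.3,2),(491.7,321.8,105,20.3,1),(491.7,321.8,53,20.3,1))
```

```text
56.75 [560.1 -58.7 264.2] [ 1.7999e+02 -7.0000e-02 -9.7900e+00] F [ 0.9 -1.  -0.2] gap 60.09071655138642 0.0 q [-11.2   1.   88.6  -0.   90.3  88.6]
plate (array([16.4, 76.8]), array([407. , 259.4]), 77.5) bar (array([0.7, 4.9]), array([ 21.2, 148.3]), 89.8)
strip (array([   0.3, -115.4]), array([230.8,  20.6]), 0.3)
chip [  14.3 -216.8] 19 0.93
chip [  1.5 -76.3] 36 0.86
chip [-72.5 -78.8] 37 0.86
chip [ -70.8 -160.1] 15 0.74
chip [  66.4 -159.5] 17 0.66
-> 491.7 321.8 255 20.3 calls 2
   [-13.5, -36.3, 1.4, 0, 0, -0.0525]
   [-11.6, -37.0, 1.4, 0, 0, -0.0525]
   [-9.6, -37.5, 1.4, 0, 0, -0.0525]
   [-7.6, -38.0, 1.4, 0, 0, -0.0525]
   [-5.6, -38.3, 1.4, 0, 0, -0.0525]
   [-3.6, -38.6, 1.4, 0, 0, -0.0525]
   [-1.6, -38.7, 1.4, 0, 0, -0.0525]
   [0.5, -38.8, 1.4, 0, 0, -0.0525]
   [2.5, -38.7, 1.4, 0, 0, -0.0525]
   [4.5, -38.5, 1.4, 0, 0, -0.0525]
-> 491.7 321.8 105 20.3 calls 1
   [0.0, 0.0, 30.0, 0, 0, -0.0]
-> 491.7 321.8 53 20.3 calls 1
   [0.0, 0.0, 10.4, 0, 0, -0.0]
```

View pics/w9.png

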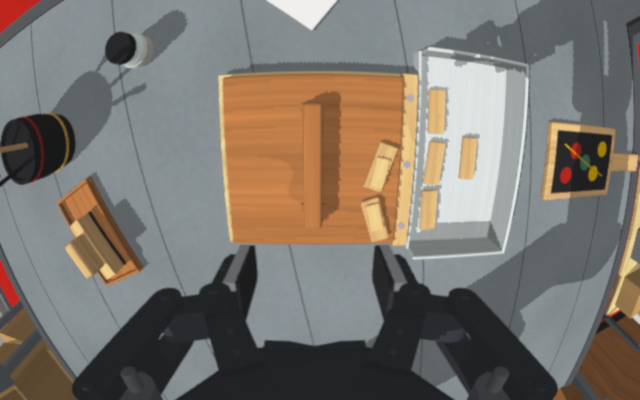

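Lid turned and square, with four chips in the tray and two on the near half at (380,165) and (375,218) px. Next I'll fetch the scraper.

apply_moves(rows=[[-13.5, -36.3, 1, 0, 0, -0.0525], [-11.6, -37, 1, 0, 0, -0.0525], [-9.6, -37.5, 1, 0, 0, -0.0525], [-7.6, -38, 1, 0, 0, -0.0525], [-5.6, -38.3, 1, 0, 0, -0.0525]])

```text
time: 57.48
tool_pos: [524.1, 132.8, 256.8]
tcp_rot: [180.0, -0.0, 5.3]
ft_force: [0.5, 0.6, -0.7]
finger_gap: 59.8
grip_force: 0.0
```

apply_moves(rows=[[-3.4, -38.6, 1, 0, 0, -0.0525], [-1.4, -38.7, 1, 0, 0, -0.0525], [0.7, -38.8, 1, 0, 0, -0.0525], [2.7, -38.8, 1, 0, 0, -0.0525], [4.7, -38.6, 1, 0, 0, -0.0525]])

```text
time: 58.1
tool_pos: [489.5, 323.8, 251.8]
tcp_rot: [180.0, -0.0, 20.4]
ft_force: [1.3, -0.6, 1.8]
finger_gap: 60.0
grip_force: 0.0
```

apply_moves(rows=[[0, 0, 30, 0, 0, 0], [0, 0, 30, 0, 0, 0], [0, 0, 30, 0, 0, 0], [0, 0, 30, 0, 0, 0], [0, 0, 20, 0, 0, 0]])

```text
time: 58.72
tool_pos: [489.2, 322.2, 110.0]
tcp_rot: [180.0, 0.1, 20.3]
ft_force: [-0.1, -0.1, -0.4]
finger_gap: 59.7
grip_force: 0.0
```

Run:
```python
from h import *
s=st();p,P,m=wcloud();Q=P[m]
print('body',rect(box(Q,[430,260,42],[560,390,49])),'grip',rect(box(Q,[430,260,80],[560,390,88])))
```

```text
58.73 [489.2 322.2 110. ] [1.7998e+02 1.1000e-01 2.0290e+01] F [-0.1 -0.1 -0.4] gap 59.669569536570194 0.0 q [28.4 10.5 94.9 -0.  74.7 98.1]
body (array([493.7, 322.1]), array([109.2,  28.3]), 20.3) grip (array([493.8, 321.8]), array([63.3, 23.7]), 20.6)
```

apply_moves(rows=[[4, 1.5, 15, 0, 0, 0], [0, 0, 15, 0, 0, 0], [0, 0, 14, 0, 0, 0], [0, 0, 12, 0, 0, 0], [0, 0, 0, 0, 0, 0]])

```text
time: 59.4
tool_pos: [493.3, 322.2, 54.3]
tcp_rot: [180.0, 0.1, 20.3]
ft_force: [-1.0, 1.0, -0.0]
finger_gap: 59.6
grip_force: 0.0
```

apply_moves(rows=[[0, 0, 0, 0, 0, 0], [0, 0, 0, 0, 0, 0], [0, 0, 0, 0, 0, 0], [0, 0, 0, 0, 0, 0], [0, 0, 0, 0, 0, 0]], fingers=12, grip_force=90)

```text
time: 60.02
tool_pos: [495.0, 323.0, 56.8]
tcp_rot: [-180.0, -0.1, 20.3]
ft_force: [0.7, -1.1, 6.1]
finger_gap: 22.6
grip_force: 89.1
```

apply_moves(rows=[[0, 0, -5, 0, 0, 0], [0, 0, -15, 0, 0, 0], [0, 0, -30, 0, 0, 0], [0, 0, -30, 0, 0, 0], [0, 0, -20, 0, 0, 0]])

```text
time: 60.65
tool_pos: [494.8, 323.0, 158.2]
tcp_rot: [-180.0, -0.1, 20.3]
ft_force: [-0.5, -0.2, -2.5]
finger_gap: 22.5
grip_force: 88.2
```

Run:
```python
from h import *
st()
plan((*B(-92,-37),150,-9.8,2))
```

```text
60.65 [494.8 323.  158.2] [-1.7998e+02 -1.2000e-01  2.0290e+01] F [-0.5 -0.2 -2.5] gap 22.467905714338144 88.22857618331909 q [28.2  8.5 91.9  0.  79.5 97.9]
-> 462.89367437454564 -82.12785781303158 150 -9.8 calls 2
   [-17.0, 36.9, 0.8, 0, 0, 0.0525]
   [-15.1, 37.7, 0.8, 0, 0, 0.0525]
   [-13.1, 38.5, 0.8, 0, 0, 0.0525]
   [-11.0, 39.1, 0.8, 0, 0, 0.0525]
   [-9.0, 39.6, 0.8, 0, 0, 0.0525]
   [-6.9, 40.1, 0.8, 0, 0, 0.0525]
   [-4.8, 40.4, 0.8, 0, 0, 0.0525]
   [-2.6, 40.6, 0.8, 0, 0, 0.0525]
   [-0.5, 40.6, 0.8, 0, 0, 0.0525]
   [1.6, 40.6, 0.8, 0, 0, 0.0525]
```

apply_moves(rows=[[-17, 37, 0, 0, 0, 0.0525], [-15, 37.7, 0, 0, 0, 0.0525], [-13, 38.5, 0, 0, 0, 0.0525], [-11, 39, 0, 0, 0, 0.0525], [-9, 39.6, 0, 0, 0, 0.0525]])

```text
time: 61.28
tool_pos: [478.0, 119.0, 156.0]
tcp_rot: [180.0, 0.0, 5.2]
ft_force: [1.1, -0.2, -1.5]
finger_gap: 22.6
grip_force: 88.6
```

apply_moves(rows=[[-7, 40, 0, 0, 0, 0.0525], [-4.8, 40.4, 0, 0, 0, 0.0525], [-2.6, 40.6, 0, 0, 0, 0.0525], [-0.5, 40.6, 0, 0, 0, 0.0525], [1.6, 40.6, 0, 0, 0, 0.0525]])

```text
time: 61.9
tool_pos: [462.0, -83.6, 156.1]
tcp_rot: [-180.0, -0.0, -9.9]
ft_force: [1.0, -0.4, -1.5]
finger_gap: 22.3
grip_force: 88.6
```

apply_moves(rows=[[0, 0, 20, 0, 0, 0], [0, 0, 20, 0, 0, 0], [0, 0, 20, 0, 0, 0], [0, 0, 6, 0, 0, 0], [0, 0, 0, 0, 0, 0]])

```text
time: 62.52
tool_pos: [462.2, -82.3, 89.8]
tcp_rot: [-180.0, 0.0, -9.8]
ft_force: [0.6, -0.1, -2.0]
finger_gap: 22.6
grip_force: 89.0
```

Run:
```python
from h import *
s=st();print(inB(s['tool_pos']));wcloud()
for r in models.place_of('chip_1','wrist')[:7]: print('chip',np.round(inB(r['xyz']),1),round(r['xyz'][2]),round(r['confidence'],2))
```

```text
62.52 [462.2 -82.3  89.8] [-1.80e+02  4.00e-02 -9.79e+00] F [ 0.6 -0.1 -2. ] gap 22.568881792884685 88.99651408195496 q [-16.4  -6.2 114.3  -0.   72.   83.4]
[-92.6397018 -37.2535884]
chip [ -70.  -157.6] 17 0.81
chip [   9.5 -217.7] 18 0.75
chip [  63.1 -157.5] 15 0.73
chip [  -1.1 -162.6] 16 0.7
chip [-73.3 -76.6] 32 0.7
chip [ -0.8 -81. ] 34 0.62
```

Lower onto the lid (about 3 mm to contact), then make the left stroke.

apply_moves(rows=[[0, 0, 1.5, 0, 0, 0], [0, 0, 1, 0, 0, 0], [0, 0, 1, 0, 0, 0], [0, 0, 0.5, 0, 0, 0], [0, 0, 0, 0, 0, 0]])

```text
time: 63.25
tool_pos: [462.7, -82.5, 86.8]
tcp_rot: [180.0, -0.0, -9.8]
ft_force: [-4.7, 1.4, 6.8]
finger_gap: 22.3
grip_force: 90.6
```

apply_moves(rows=[[0, 0, 0.5, 0, 0, 0], [0, 0, 0, 0, 0, 0], [0, 0, 0, 0, 0, 0], [0, 0, 0, 0, 0, 0], [0, 0, 0, 0, 0, 0]])

```text
time: 63.88
tool_pos: [462.7, -82.5, 86.8]
tcp_rot: [180.0, -0.0, -9.8]
ft_force: [-6.7, 1.6, 12.0]
finger_gap: 22.6
grip_force: 91.2
```

apply_moves(rows=[[0, 4, 0, 0, 0, 0], [0, 5, 0, 0, 0, 0], [0, 5, 0, 0, 0, 0], [0, 5, 0, 0, 0, 0], [0, 5, 0, 0, 0, 0]])

```text
time: 64.5
tool_pos: [459.8, -105.7, 86.8]
tcp_rot: [-179.9, -0.2, -9.8]
ft_force: [1.6, 3.5, 5.5]
finger_gap: 22.2
grip_force: 90.1
```

apply_moves(rows=[[0, 5, 0, 0, 0, 0], [0, 5, 0, 0, 0, 0], [0, 5, 0, 0, 0, 0], [0, 5, 0, 0, 0, 0], [0, 5, 0, 0, 0, 0]])

```text
time: 65.12
tool_pos: [455.6, -130.4, 86.8]
tcp_rot: [-179.9, -0.2, -9.8]
ft_force: [0.7, 3.7, 4.4]
finger_gap: 22.5
grip_force: 90.1
```

apply_moves(rows=[[0, 5, 0, 0, 0, 0], [0, 5, 0, 0, 0, 0], [0, 5, 0, 0, 0, 0], [0, 5, 0, 0, 0, 0], [0, 0, 0, 0, 0, 0]])

```text
time: 65.75
tool_pos: [452.1, -150.7, 86.8]
tcp_rot: [-180.0, -0.2, -9.8]
ft_force: [1.2, 1.5, 5.2]
finger_gap: 22.6
grip_force: 90.1
```

apply_moves(rows=[[0, 0, -20, 0, 0, 0], [0, 0, -25, 0, 0, 0], [30, -24, 0, 0, 0, 0], [30, -24, 0, 0, 0, 0], [31, -23, 0, 0, 0, 0]])

```text
time: 66.38
tool_pos: [553.5, -95.3, 130.3]
tcp_rot: [180.0, -0.0, -9.8]
ft_force: [0.9, 0.0, -2.4]
finger_gap: 22.7
grip_force: 89.1
```

Run:
```python
from h import *
s=st();print(inB(s['tool_pos']));wcloud('w10.png')
for r in models.place_of('chip_1','wrist')[:7]: print('chip',np.round(inB(r['xyz']),1),round(r['xyz'][2]),round(r['confidence'],2))
```

```text
66.38 [553.5 -95.3 130.3] [ 1.7999e+02 -1.0000e-02 -9.8100e+00] F [ 0.9  0.  -2.4] gap 22.698584509047997 89.08731937408447 q [-15.    5.6  98.   -0.   76.4  84.8]
[ -0.49082345 -34.57462538]
chip [  66.9 -157.3] 16 0.97
chip [  3.4 -80.7] 37 0.81
chip [ -73.5 -157. ] 13 0.73
chip [ -1.8 -37.6] 77 0.69
chip [   1.7 -162.1] 14 0.68
chip [ -76.1 -136.7] 11 0.61
chip [  16.  -468.3] 2 0.58
```

View pics/w10.png

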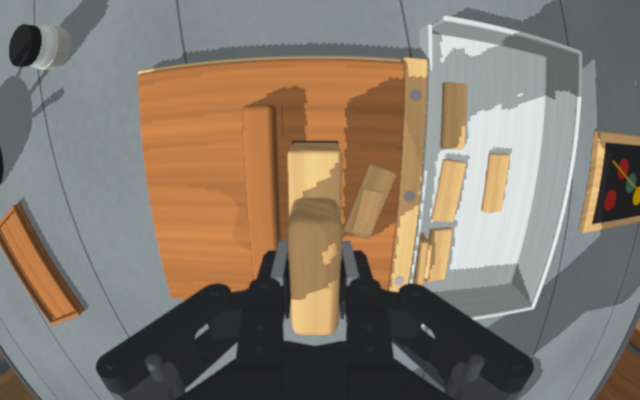

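The left chip fell into the tray (425,255 px), leaving one chip at (370,200). Middle stroke next.

apply_moves(rows=[[2, 1, 20, 0, 0, 0], [0, 0, 18, 0, 0, 0], [0, 0, 3, 0, 0, 0], [0, 0, 2, 0, 0, 0], [0, 0, 1, 0, 0, 0]])

```text
time: 67.1
tool_pos: [553.9, -97.6, 86.8]
tcp_rot: [180.0, 0.0, -9.8]
ft_force: [-6.7, 1.1, 9.5]
finger_gap: 22.5
grip_force: 90.6
```

apply_moves(rows=[[0, 0, 1, 0, 0, 0], [0, 4, 0, 0, 0, 0], [0, 5, 0, 0, 0, 0], [0, 5, 0, 0, 0, 0], [0, 5, 0, 0, 0, 0]])

```text
time: 67.72
tool_pos: [552.4, -115.5, 86.8]
tcp_rot: [-179.9, -0.2, -9.8]
ft_force: [0.1, 4.4, 5.3]
finger_gap: 22.4
grip_force: 90.4
```

apply_moves(rows=[[0, 5, 0, 0, 0, 0], [0, 5, 0, 0, 0, 0], [0, 5, 0, 0, 0, 0], [0, 5, 0, 0, 0, 0], [0, 5, 0, 0, 0, 0]])

```text
time: 68.35
tool_pos: [548.1, -140.2, 86.8]
tcp_rot: [-179.9, -0.2, -9.8]
ft_force: [0.9, 5.5, 5.5]
finger_gap: 22.8
grip_force: 90.3
```

apply_moves(rows=[[0, 5, 0, 0, 0, 0], [0, 5, 0, 0, 0, 0], [0, 5, 0, 0, 0, 0], [0, 5, 0, 0, 0, 0], [0, 5, 0, 0, 0, 0]])

```text
time: 68.97
tool_pos: [543.8, -164.9, 86.8]
tcp_rot: [-179.9, -0.2, -9.8]
ft_force: [-0.1, 5.1, 5.9]
finger_gap: 22.7
grip_force: 90.3
```

apply_moves(rows=[[0, 5, 0, 0, 0, 0], [0, 5, 0, 0, 0, 0], [0, 3, 0, 0, 0, 0], [0, 0, 0, 0, 0, 0], [0, 0, 0, 0, 0, 0]])

```text
time: 69.6
tool_pos: [541.5, -178.2, 86.8]
tcp_rot: [-180.0, -0.2, -9.8]
ft_force: [-0.3, 1.9, 5.5]
finger_gap: 22.5
grip_force: 90.2
```

apply_moves(rows=[[0, 0, -20, 0, 0, 0], [0, 0, -30, 0, 0, 0], [0, -12, -30, 0, 0, 0], [0, -12, -10, 0, 0, 0], [0, 0, 0, 0, 0, 0]])

```text
time: 70.22
tool_pos: [544.9, -153.7, 176.1]
tcp_rot: [180.0, -0.1, -9.7]
ft_force: [-1.3, 0.0, -3.1]
finger_gap: 22.5
grip_force: 89.3
```

Run:
```python
from h import *
s=st();print(inB(s['tool_pos']));look('w11.png')
plan((495,322.9,175,20.3,3))
```

```text
70.22 [ 544.9 -153.7  176.1] [ 1.7998e+02 -9.0000e-02 -9.7200e+00] F [-1.3  0.  -3.1] gap 22.54774136428404 89.26500678062439 q [-20.9   4.   94.8   0.   81.1  78.8]
[  1.03809224 -93.60395286]
70.22 [ 544.9 -153.7  176.1] [ 1.7998e+02 -9.0000e-02 -9.7200e+00] F [-1.3  0.  -3.1] gap 22.54774136428404 89.26500678062439 q [-20.9   4.   94.8   0.   81.1  78.8]
plate (array([20.8, 93.4]), array([377.2, 257.5]), 77.7) bar (array([0.9, 4.4]), array([ 23.2, 148.8]), 89.8)
strip (array([  26.9, -115.4]), array([ 20.2, 175.7]), 90.0)
chip [   3.1 -139.3] 15 0.95
chip [  65.6 -156.6] 18 0.93
chip [   0.4 -163.3] 17 0.89
chip [ -71.7 -161.2] 14 0.79
chip [ -76.8 -135.5] 16 0.7
chip [  11.  -219.4] 18 0.58
-> 495 322.9 175 20.3 calls 3
   [-8.6, -30.8, -0.1, 0, 0, -0.035]
   [-7.5, -31.1, -0.1, 0, 0, -0.035]
   [-6.4, -31.3, -0.1, 0, 0, -0.035]
   [-5.3, -31.5, -0.1, 0, 0, -0.035]
   [-4.2, -31.7, -0.1, 0, 0, -0.035]
   [-3.1, -31.8, -0.1, 0, 0, -0.035]
   [-2.0, -31.9, -0.1, 0, 0, -0.035]
   [-0.9, -32.0, -0.1, 0, 0, -0.035]
   [0.2, -32.0, -0.1, 0, 0, -0.035]
   [1.4, -31.9, -0.1, 0, 0, -0.035]
   [2.5, -31.9, -0.1, 0, 0, -0.035]
   [3.6, -31.8, -0.1, 0, 0, -0.035]
   [4.7, -31.6, -0.1, 0, 0, -0.035]
   [5.8, -31.4, -0.1, 0, 0, -0.035]
   [6.9, -31.2, -0.1, 0, 0, -0.035]
```

View pics/w11.png

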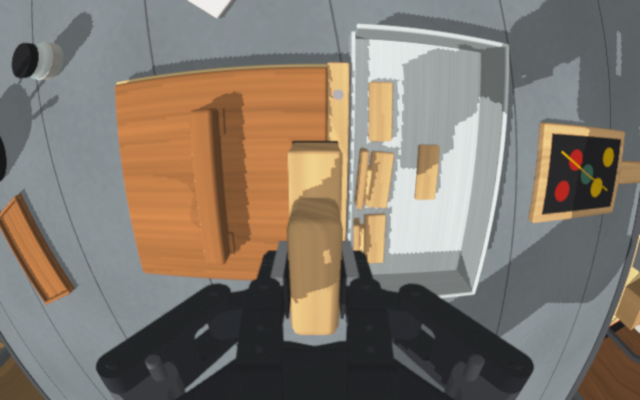

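All six chips are in the tray, so I'm returning the scraper.

apply_moves(rows=[[-8.6, -30.8, 0, 0, 0, -0.035], [-7.5, -31, 0, 0, 0, -0.035], [-6.4, -31.3, 0, 0, 0, -0.035], [-5.3, -31.5, 0, 0, 0, -0.035], [-4.2, -31.7, 0, 0, 0, -0.035]])

```text
time: 70.95
tool_pos: [527.1, 5.2, 173.4]
tcp_rot: [-180.0, 0.2, 0.3]
ft_force: [0.6, 0.7, -2.2]
finger_gap: 22.4
grip_force: 89.3
```

apply_moves(rows=[[-3, -31.8, 0, 0, 0, -0.035], [-2, -32, 0, 0, 0, -0.035], [-1, -32, 0, 0, 0, -0.035], [0.2, -32, 0, 0, 0, -0.035], [1.4, -32, 0, 0, 0, -0.035]])

```text
time: 71.58
tool_pos: [511.0, 164.2, 173.4]
tcp_rot: [180.0, 0.2, 10.3]
ft_force: [-0.3, -0.2, -2.7]
finger_gap: 22.7
grip_force: 89.3
```

apply_moves(rows=[[2.5, -32, 0, 0, 0, -0.035], [3.6, -31.8, 0, 0, 0, -0.035], [4.7, -31.6, 0, 0, 0, -0.035], [5.8, -31.4, 0, 0, 0, -0.035], [7, -31.2, 0, 0, 0, -0.035]])

```text
time: 72.2
tool_pos: [495.2, 323.1, 173.2]
tcp_rot: [180.0, 0.2, 20.3]
ft_force: [0.6, -0.4, -2.1]
finger_gap: 22.4
grip_force: 89.3
```

apply_moves(rows=[[0, 0, 25, 0, 0, 0], [0, 0, 25, 0, 0, 0], [0, 0, 25, 0, 0, 0], [0, 0, 18, 0, 0, 0], [0, 0, 0, 0, 0, 0]])

```text
time: 72.82
tool_pos: [494.3, 321.8, 79.5]
tcp_rot: [180.0, 0.3, 20.3]
ft_force: [-1.2, -0.7, -2.6]
finger_gap: 23.0
grip_force: 89.2
```

apply_moves(rows=[[0, 0, 8, 0, 0, 0], [0, 0, 6, 0, 0, 0], [0, 0, 4, 0, 0, 0], [0, 0, 0, 0, 0, 0], [0, 0, 0, 0, 0, 0]])

```text
time: 73.45
tool_pos: [496.2, 323.1, 64.6]
tcp_rot: [-180.0, -0.0, 20.3]
ft_force: [0.3, 1.4, -2.3]
finger_gap: 22.0
grip_force: 89.3
```

apply_moves(rows=[[0, 0, 3, 0, 0, 0], [0, 0, 2, 0, 0, 0], [0, 0, 1.5, 0, 0, 0], [0, 0, 1, 0, 0, 0], [0, 0, 0.5, 0, 0, 0]])

```text
time: 74.08
tool_pos: [496.0, 323.0, 56.9]
tcp_rot: [180.0, 0.0, 20.3]
ft_force: [-4.7, -2.1, 6.7]
finger_gap: 22.5
grip_force: 90.4
```

apply_moves(rows=[[0, 0, 0.2, 0, 0, 0], [0, 0, 0, 0, 0, 0], [0, 0, 0, 0, 0, 0], [0, 0, 0, 0, 0, 0], [0, 0, 0, 0, 0, 0]])

```text
time: 74.7
tool_pos: [496.1, 323.0, 56.8]
tcp_rot: [-180.0, -0.0, 20.3]
ft_force: [-3.2, -2.2, 5.1]
finger_gap: 22.4
grip_force: 90.4
```

apply_moves(rows=[[0, 0, 0, 0, 0, 0], [0, 0, 0, 0, 0, 0], [0, 0, 0, 0, 0, 0], [0, 0, 0, 0, 0, 0], [0, 0, -5, 0, 0, 0]], fingers=60)

```text
time: 75.32
tool_pos: [495.6, 322.7, 60.8]
tcp_rot: [180.0, 0.1, 20.3]
ft_force: [0.1, 0.4, 0.0]
finger_gap: 60.1
grip_force: 0.0
```

apply_moves(rows=[[0, 0, -30, 0, 0, 0], [0, 0, -40, 0, 0, 0], [0, 0, -40, 0, 0, 0], [0, 0, -40, 0, 0, 0], [0, 0, -40, 0, 0, 0]])

```text
time: 75.95
tool_pos: [495.9, 322.9, 252.9]
tcp_rot: [-180.0, -0.0, 20.3]
ft_force: [0.0, 0.1, 0.6]
finger_gap: 59.7
grip_force: 0.0
```

Run:
```python
from h import *
look('w12.png')
p,d=snap('side','side9.png')
Q=cloud('side',d)[d>0];b=np.c_[inB(Q),Q[:,2]]
print('bar side',rect(b[(b[:,2]>60)&(b[:,2]<68)&(abs(b[:,0])<90)&(abs(b[:,1])<40)]),'grip',rect(box(Q,[430,260,80],[560,390,88])))
for r in models.place_of('chip_1','side')[:8]: print('chip',np.round(inB(r['xyz']),1),round(r['xyz'][2]),round(r['confidence'],2))
```

```text
75.95 [495.9 322.9 252.9] [-1.800e+02 -3.000e-02  2.029e+01] F [0.  0.1 0.6] gap 59.70003852623751 0.0 q [28.1  5.7 84.9 -0.  89.3 97.8]
plate (array([10.2, 79.2]), array([395.4, 245.5]), 81.9) bar (array([-0.5,  5.8]), array([149.5,  24.3]), 0.9)
strip (array([  -0.3, -115.8]), array([ 21. , 229.1]), 89.7)
chip [  12.6 -215.6] 20 0.66
chip [  62.1 -158. ] 16 0.62
chip [ -69.7 -160.4] 18 0.56
chip [   4.8 -139.4] 14 0.54
chip [163.  252.8] -3 0.54
chip [ -76.1 -136.7] 12 0.47
chip [  -1.3 -161.5] 14 0.44
bar side (array([41.6,  6.9]), array([23. , 63.5]), 89.2) grip (array([494.5, 324.9]), array([62.9, 23.7]), 20.5)
chip [  66.8 -159.2] 14 0.46
```

View pics/side9.png

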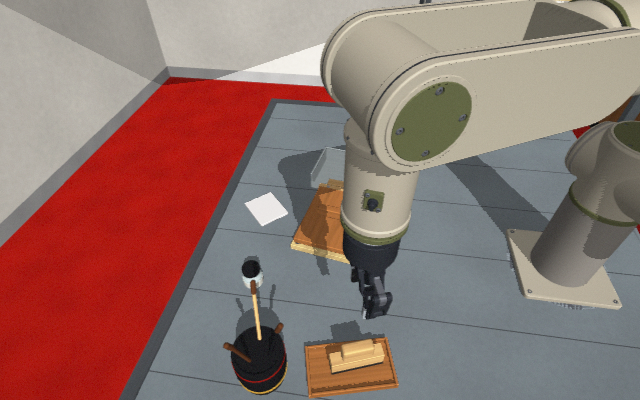

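The scraper stands upright in its tray (357,355 px), six chips are found in the chip tray and the lid is square. Handing in.

```bash
python3 -c "
from bench import job
print(job.hand_in())"
```

```text
the job is handed in; nothing more can be done
None
```

Job handed in at about 76 s of the 210 s allowed: all six chips in the chip tray (one had gone astray and was picked up), the turned lid square and centred against the stop, and the scraper upright in its tool tray.

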